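# Close the leaf jig over an electrode holder and lock it with the ball-lock pin

### The job

Get the small holding jig ready for polishing: swing its hinged leaf fully down over the aluminium electrode holder that sits in it, then lock the leaf with the ball-lock pin that lies on the grey V rest. The fork is adjustable, so find its hole by eye or by feel with the pin's nose. Keep the pin's red button squeezed in while you slide the pin through the fork and the leaf's tongue, push it fully home so that its collar sits against the fork, then let go so that the button springs back and the balls lock behind the fork. Feel your way and never force it: nothing should bear on the jig with more than 30 N, neither your hand on the leaf nor the pin in the holes; do not knock the electrode holder out of its nest or shove the other things about.

Things in the scene. Friction and masses are not known exactly. Their poses are not given: they have to be found in the camera images.
- jig: Leaf jig fixed to the bench, aluminium base 100 x 168 x 12 mm. Origin on the bench (z = 0) under the nest; x = the way the pin goes in (roughly to the robot's right), y = from fork to hinge (roughly away from the robot). Hinge axis along x at y 52, z 50 mm. Steel fork near y -68 mm: two cheeks, 12 mm thick, 18 mm apart, 40 mm long (y), tops at z 61 mm, each with a round 13 mm hole at z 50 mm.
- fork_middle (a point): Nominal centre of the near cheek's hole (outer face, robot's left): (-21, -68, 50) mm in the jig, axes as the jig's. The fork is clamped along a slot, so the real hole lies up to 9 mm either way along y; exact along x and z. Not measured: see it or feel for it with the pin's nose on the cheek. From there in: near cheek 12, gap 2, closed leaf's tongue 14, gap 2, far cheek 12 = 42 mm.
- leaf (a joint): Leaf angle, rad: 0 = fully closed (rigid stop, holes in line), grows as the free end rises, at most 0.9. It stays where it is left: the hinge rubs with 0.35 N m, so 1 to 3 N down on the tab moves it. Leaf: plate 62 mm wide, 10 mm thick, with a 44 mm window for the work's boss, and a 14 mm wide steel tongue with a slot, 13.5 mm high and 37.5 mm long, that lines up with the fork's holes.
- leaf_tab (a point): Middle of the top of the black finger tab at the leaf's free end (28 mm along the jig's x, 34 mm long, 9 mm thick), 172 mm from the hinge axis and 13 mm above it in the leaf; so with the leaf closed at (0, -120, 63) mm in the jig. The tab lies beyond the fork's cheeks, clear of the base. Press it down from above.
- pin: Ball-lock pin, 116 mm long, about 0.17 kg, lying level on the rest, nose roughly to the robot's right. Origin on its axis in the front face of the 22 mm collar, which seats on the near cheek; x axis to the nose. Shank 12 mm diameter, x 0 to 52. Two balls at the sides, x 43 to 49, make it 16.6 mm wide while the button is out, flush when it is in; balls out, it cannot pass the holes either way.
- pin_nose (a point): Tip of the pin's blunt nose, on its axis, 55 mm ahead of the collar's front face; axes as the pin's. End face 8.8 mm across, with a 3 mm long bevel up to the 12 mm shank: it drops into a 13 mm hole up to about 2 mm off.
- pin_grip (a point): Where to squeeze: on the pin's axis 47 mm behind the collar's front face, axes as the pin's. Round black handle flange, 48 mm diameter, from 8 mm ahead of this point to it; red button head, 36 mm diameter, outer face 14 mm behind it, 8 mm when pressed in. Ahead of the flange a 14 mm neck, 34 mm long: room for a finger above it. Pinch along the pin: 22 mm wide, 16 mm with the button in.
- pin_button (a joint): Travel of the pin's button, m: 0 = out (balls out, locked), 0.006 = fully in (balls flush). The spring takes 7 N to start and 11 N to hold fully in. If let go before the balls are past the far cheek it stays part in.
- pin_rest: Grey rest fixed to the bench, foot 78 x 50 mm, with two 12 mm thick V posts under the pin's neck and shank that end below the pin's axis. Origin on the bench, x along the pin; the pin's axis lies 42 mm above the bench. Lift the pin straight up.
- holder_in_jig: Aluminium electrode holder standing in the nest, square foot 46 x 46 x 20 mm, round boss 34 mm diameter on top, 48 mm high in all. Origin under its foot.
- holder_tall: Bystander: aluminium electrode holder, 46 x 46 x 60 mm, standing on the bench. Origin under its foot.
- holder_next: Bystander: aluminium electrode holder, 46 x 46 x 54 mm, standing on the bench. Origin under its foot.
- desk_lamp: Bystander: black desk lamp, fixed, to the right of the jig: round foot, boom and shade up to 0.37 m high, reaching from the foot right of the jig back towards the robot's right side. Stay clear of it, or pass over it at 0.45 m and up.
- marker_pen: Bystander: capped marker, 15 mm thick, 126 mm long along its y axis, lying on the bench.

How it is judged:
By the outcome, as a careful person would: the job done as asked, in the order asked, and still so for the second after the job is handed in, with the robot touching nothing.
It also fails if it takes over 64 s, if anything falls off the work surface, if the arm or the gripper's body presses on something with over 40 N, if the wrist force passes 120 N, or if a joint passes its speed limit or range.

### The arm

A 7-joint arm with a two-finger parallel gripper is mounted at the origin on the work surface; the furniture and walls round the work are solid. World frame = base frame: x ahead of the robot, y to its left, z up, the work surface at z = 0. Lengths are in m, angles in rad, forces in N, time in s.
With the tool pointing down it reaches from about 0.425 to 0.875 m from the base axis. Payload 4.7 kg.
Tool frame: the origin (TCP) lies on the mounting face of the last link; the fingertips stand 173 mm ahead of it and the grasp point (between the pads) lies 155 mm ahead of it; z points along the fingers, y is the direction in which the jaws open and shut (so a half turn about z gives the same grasp; the last joint's range is limited). The gripper opens to 85 mm and grips with 20 to 120 N. Pads are 22 mm wide; open, the fingers measure 114 mm over their backs; the gripper's body (76 mm by 85 mm) begins 54 mm behind the grasp point. The pads swing forward as they close: fully open they stand 13 mm farther back than shut.
Start: joints at [1.177, 0.321, -0.07, 1.45, 0.023, 1.371, -0.057], TCP at [0.258, -0.597, 0.405] pointing down, gripper open.
Joint ranges: [-2.86, 2.86], [-0.3, 2.09], [-1.38, 1.24], [0.06, 2.45], [-1.56, 4.7], [0.09, 2.05], [-2.69, 2.69]. Speed limits (rad/s): [2.57, 2.57, 3.14, 3.14, 3.14, 3.14, 3.14].

### API

Orientations are given as a rotation vector (axis times angle).
In Python, from plant import readout, capture, arm, recognise, cut_out, place_of gives the robot as it stands.
- The arm moves only by the tool step_arm, never from a script. Its arguments are lists of equal length, an entry for each row: "dp": the shift along the tool's x, y, z in mm, a list of three; "turn": the turn about the tool's z in degrees; "claw": the finger opening in mm, from 0 to 85.4. In form: {"dp": [[tx, ty, tz], ...], "turn": [turn, ...], "claw": [claw, ...]}. A call has exactly 8 rows; each row is the pose to reach, as a shift and turn from the pose commanded when the call began, along the tool's axes at that moment; what a row does not reach only later rows make up. A row lasts 1/12 s, in which the tool goes at most 41.7 mm and 7.16 degrees, less where a joint would pass 70% of its speed; a pose out of reach is approached as far as the arm can. A call with a gripper value outside its range is refused whole. The fingers move at their own pace and stop on an object; the grip force is fixed at half the most. Time passes only in rows, so rows that repeat a pose let the fingers close, or fill a call up. It gives the time, the measured TCP pose, the force and the opening at its end, in the units of the state.
- readout.get_obs(): the state, without advancing time (a new reading comes with each control period).
- capture(name): name is "scene" or "top" or "wrist"; returns a dict with "frame" (400x640x3 uint8, red, green, blue), "fovy" (degrees; the focal length in pixels is half the picture's height over the tangent of half this angle, whatever the lens; pixels are square), "cx", "cy" (the principal point, pixels), "rvec" (rotation vector, rad) and "tvec" (3), from world to camera coordinates, as OpenCV has them. Camera axes: x right, y down, z forward; pixel columns grow to the right and rows downward; lengths in m; the calibration is good to about 2 mm. A picture is of the moment at which its call begins. There is no depth.
- arm.close_job(): hands the job in, once; it reports no verdict.
Trained networks look in the newest picture that a camera, given by its name, has taken for a name from the list of things; names that differ only in an ending like _2 or _b are one class to them, and where a whole thing is asked for, a point or a joint stands for the part that bears it (a point fixed in the world has none). Each returns a list of dicts, best first, with "conf" (0 to 1); they miss things now and then, are a little off and sometimes report something else, mostly with a low value. They report only what shows in the picture. A call takes as long as a camera call.
- recognise(thing, camera): "extent" ([left, top, width, height] in pixels, round what is visible of it).
- cut_out(thing, camera): "mask" (400x640 bool, what is visible of it) and "extent" ([left, top, width, height] in pixels, round what is visible of it).
- place_of(thing, camera): "location" ([column, row] in pixels: a listed point, or the origin of a listed thing).
The state is a dict: "time_s": time; "joints": joint angles; "joint_vel": joint speeds; "tau": joint torques, N m; "position": TCP position; "tcp_rot": TCP orientation; "force": force on the tool from outside, world axes, zero at the start; "ft_torque": the same for the moment, N m; "width": opening from 0.0 (shut) to 1.0 (fully open).
Only numpy, scipy, OpenCV 4.12 (cv2) and the standard library are available. Lean on these libraries where they do the work, as an engineer would, in place of code of your own. Each camera call takes 0.05 s, during which the arm holds its last target.

## Working session

There is one attempt and no reset: what is moved stays moved. The work goes in short steps, Python scripts to look and compute and a tool call to move; the robot and the scene stay as the last step left them, time stands still between calls to the robot, and variables do not carry over. Pictures are saved under pics/ and viewed, and the job is handed in when it is done.

Besides the shell and the picture viewer there is one more tool, called as a command line: name --pt "numbers of a row" for each row, then --argument value for the rest. step_arm: Moves the arm, as the interface text tells. Its arguments: {"type":"object","properties":{"dp":{"type":"array","items":{"type":"array","items":{"type":"number"}}},"turn":{"type":"array","items":{"type":"number"}},"claw":{"type":"array","items":{"type":"number"}}},"required":["dp","turn","claw"]}

```bash
ls; mkdir -p pics; cat > h.py <<'E'
import numpy as np, cv2, pickle
from plant import readout, capture, arm, recognise, cut_out, place_of
def snap(cam,name):
    c=capture(cam); cv2.imwrite(f'pics/{name}.png',c['frame'][:,:,::-1])
    pickle.dump(c,open(f'pics/{name}.pkl','wb')); return c
def K(c):
    f=200/np.tan(np.radians(c['fovy'])/2); return np.array([[f,0,c['cx']],[0,f,c['cy']],[0,0,1]])
def proj(c,P):
    p,_=cv2.projectPoints(np.array(P,float).reshape(-1,3),np.array(c['rvec'],float),np.array(c['tvec'],float),K(c),None); return p[:,0]
def ray(c,uv):
    R=cv2.Rodrigues(np.array(c['rvec'],float))[0]; o=-R.T@np.array(c['tvec'],float)
    d=R.T@np.linalg.inv(K(c))@np.array([uv[0],uv[1],1.]); return o,d/np.linalg.norm(d)
def atz(c,uv,z):
    o,d=ray(c,uv); return o+d*(z-o[2])/d[2]
def tri(rs):
    A=np.zeros((3,3));b=np.zeros(3)
    for o,d in rs:
        M=np.eye(3)-np.outer(d,d);A+=M;b+=M@o
    X=np.linalg.solve(A,b); return X,[np.linalg.norm((np.eye(3)-np.outer(d,d))@(X-o)) for o,d in rs]
E
python3 - <<'E'
from h import *
np.set_printoptions(precision=4,suppress=True)
print(readout.get_obs())
for cam in ['scene','top','wrist']:
    c=snap(cam,cam+'0'); print(cam,c['fovy'],c['cx'],c['cy'],c['rvec'],c['tvec'])
    for t in ['jig','fork_middle','leaf_tab','pin','pin_nose','pin_grip','pin_rest','holder_in_jig','holder_tall','holder_next','desk_lamp','marker_pen']:
        try:
            r=place_of(t,cam); print(t,[(np.round(x['location'],1),round(x['conf'],2)) for x in r[:2]])
        except Exception as e: print(t,e)
print(readout.get_obs()['time_s'])
E
```

```text
pics
{'time_s': 0.0, 'joints': array([ 1.1771,  0.3218, -0.0701,  1.4517,  0.0226,  1.3708, -0.0569]), 'joint_vel': array([ 0.0001,  0.0006,  0.0012,  0.0012, -0.0014,  0.0003, -0.    ]), 'tau': array([  0.0012, -49.3584,  -0.3817, -31.4336,   0.013 ,   0.0113,
        -0.    ]), 'position': array([ 0.2577, -0.5965,  0.4036]), 'tcp_rot': array([-3.0747, -0.6358,  0.0008]), 'force': array([-0.0515, -0.6849, -0.0296]), 'ft_torque': array([0.0259, 0.0082, 0.0092]), 'width': 0.9993871209184755}
scene 47.86751246302008 323.989085788573 197.11088844826878 [ 1.2863 -2.1209  1.0596] [0.232  0.3141 0.867 ]
jig [(array([355.6, 189.5]), 0.92), (array([354.4, 180.3]), 0.53)]
fork_middle [(array([369.4, 191.2]), 0.62), (array([257.9, 228.1]), 0.19)]
leaf_tab [(array([385.9, 162.9]), 0.94)]
pin [(array([274.6, 222.2]), 0.55)]
pin_nose [(array([299.7, 218. ]), 0.85)]
pin_grip [(array([257.5, 224.9]), 0.92)]
pin_rest [(array([274.2, 234.3]), 0.65), (array([255. , 228.1]), 0.32)]
holder_in_jig [(array([355.4, 182.1]), 0.5)]
holder_tall [(array([210.5, 278.2]), 0.81)]
holder_next [(array([244.8, 271.7
[... 336 characters left out ...]
380.8, 210.4]), 0.98), (array([253.6, 202.6]), 0.65)]
pin [(array([252.4, 203.1]), 0.69)]
pin_nose [(array([276.6, 204.1]), 0.91)]
pin_grip [(array([238.5, 195.1]), 0.72)]
pin_rest [(array([260.1, 199.9]), 0.96)]
holder_in_jig [(array([363.7, 176.3]), 0.52), (array([380. , 207.8]), 0.47)]
holder_tall [(array([184.2, 230.6]), 0.9)]
holder_next [(array([214.5, 227.7]), 0.66)]
desk_lamp []
marker_pen [(array([304.9, 213.4]), 0.53)]
wrist 64.09445818755387 319.172734752224 198.14593082589005 [-2.4176  1.5908  0.2262] [-0.6503 -0.036   0.3788]
jig []
fork_middle []
leaf_tab []
pin []
pin_nose []
pin_grip []
pin_rest []
holder_in_jig []
holder_tall []
holder_next []
desk_lamp []
marker_pen []
1.95
```

```bash
python3 - <<'E'
from h import *
for n,(x,y,w,h) in {'scene0':(180,120,240,180),'top0':(160,130,260,170)}.items():
    f=cv2.imread(f'pics/{n}.png')[y:y+h,x:x+w]; cv2.imwrite(f'pics/{n}z.png',cv2.resize(f,None,fx=3,fy=3,interpolation=cv2.INTER_CUBIC))
E
```

```text
(no output)
```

View pics/scene0.png

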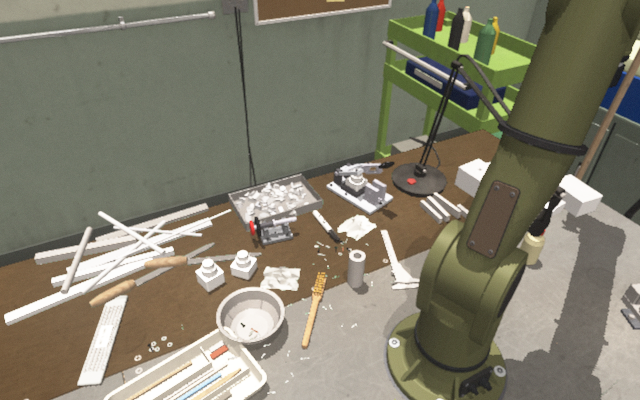

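View pics/top0.png

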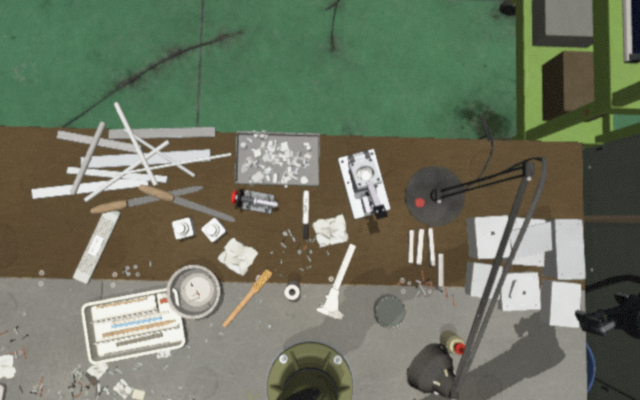

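```bash
sleep 0
```

```text
(no output)
```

View pics/scene0z.png

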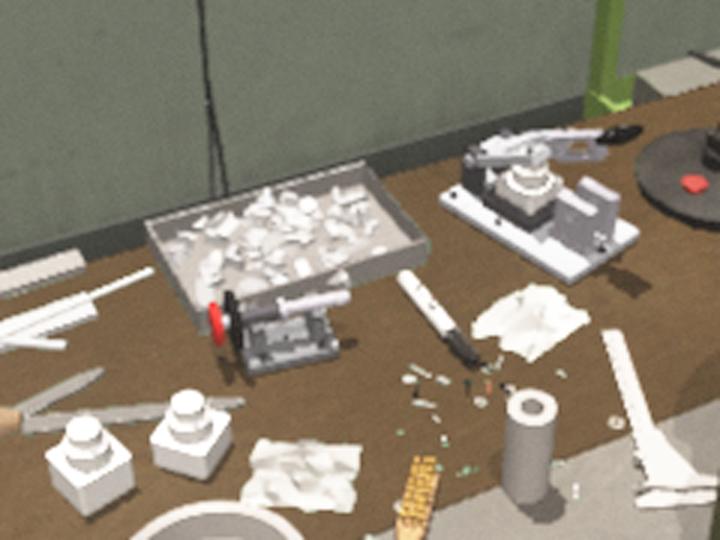

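View pics/top0z.png

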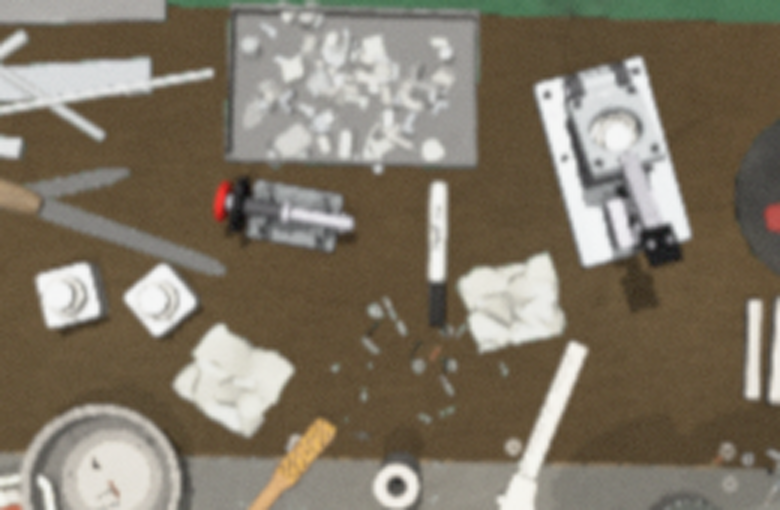

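```bash
python3 - <<'E'
from h import *
np.set_printoptions(precision=4,suppress=True)
s=pickle.load(open('pics/scene0.pkl','rb'));t=pickle.load(open('pics/top0.pkl','rb'))
def T(n,a,b): print(n,*tri([ray(s,a),ray(t,b)]))
T('tab',(385.9,162.9),(380.8,210.4))
T('fork',(369.4,191.2),(364.7,203.5))
T('nose',(299.7,218),(276.6,204.1))
T('grip',(257.5,224.9),(238.5,195.1))
T('jig',(355.6,189.5),(361.5,180))
print('nose42',atz(s,(299.7,218),.042),atz(t,(276.6,204.1),.042))
print('grip42',atz(s,(257.5,224.9),.042),atz(t,(238.5,195.1),.042))
# base corners in top zoom
for z in [(536,87),(638,57),(691,238),(585,266)]: print(atz(t,(160+(z[0]+.5)/3-.5,130+(z[1]+.5)/3-.5),.012))
for z in [(440,198),(573,278),(638,230)]: print('s',atz(s,(180+(z[0]+.5)/3-.5,120+(z[1]+.5)/3-.5),.012))
for n,p in {'h1':(184.2,230.6),'h2':(214.5,227.7)}.items(): print(n,atz(t,p,0))
for p in [(306,191),(306,238)]: print('pen',atz(t,p,0.0075))
w=pickle.load(open('pics/wrist0.pkl','rb'))
o=readout.get_obs(); R=cv2.Rodrigues(o['tcp_rot'])[0]; print(R)
Rw=cv2.Rodrigues(np.array(w['rvec']))[0]; C=-Rw.T@np.array(w['tvec']); print('cam in tool',R.T@(C-o['position']),(R.T@Rw.T))
E
```

```text
tab [ 0.4507 -0.1556  0.1432] [np.float64(0.0016782947391633168), np.float64(0.001678294739163272)]
fork [ 0.4717 -0.129   0.0477] [np.float64(0.002483394704645724), np.float64(0.002483394704645764)]
nose [0.4614 0.0914 0.0454] [np.float64(0.0040773627395357245), np.float64(0.004077362739535683)]
grip [0.4836 0.192  0.0447] [np.float64(0.0012836942838976228), np.float64(0.0012836942838977128)]
jig [ 0.5353 -0.125   0.0124] [np.float64(0.001172483411701981), np.float64(0.0011724834117020477)]
nose42 [0.4627 0.0863 0.042 ] [0.4636 0.0952 0.042 ]
grip42 [0.4857 0.19   0.042 ] [0.4843 0.1936 0.042 ]
[ 0.5903 -0.0632  0.012 ]
[ 0.6197 -0.1537  0.012 ]
[ 0.4594 -0.2032  0.012 ]
[ 0.4324 -0.1097  0.012 ]
s [ 0.5899 -0.0587  0.012 ]
s [ 0.4308 -0.1072  0.012 ]
s [ 0.4629 -0.1996  0.012 ]
h1 [0.3895 0.3402 0.    ]
h2 [0.399  0.2608 0.    ]
pen [0.502  0.0208 0.0075]
pen [0.3776 0.0177 0.0075]
[[ 0.918   0.3966  0.    ]
 [ 0.3966 -0.918  -0.    ]
 [ 0.      0.0001 -1.    ]]
cam in tool [ 0.0715 -0.0003  0.0301] [[-0.0007 -0.9597 -0.2811]
 [ 1.     -0.0011  0.0013]
 [-0.0016 -0.2811  0.9597]]
```

View pics/wrist0.png

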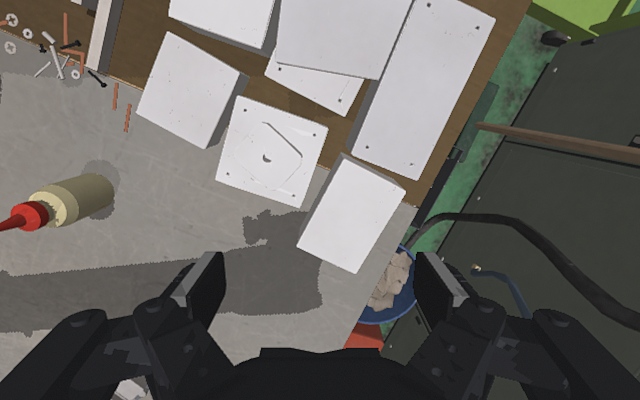

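```bash
python3 - <<'E'
from h import *
np.set_printoptions(precision=3,suppress=True)
for n,(x,y,w,h) in {'scene0':(380,30,260,195),'top0':(380,140,260,195)}.items():
    f=cv2.imread(f'pics/{n}.png')[y:y+h,x:x+w]; cv2.imwrite(f'pics/{n}l.png',cv2.resize(f,None,fx=3,fy=3,interpolation=cv2.INTER_CUBIC))
s=pickle.load(open('pics/scene0.pkl','rb'));t=pickle.load(open('pics/top0.pkl','rb'))
print(tri([ray(s,(457,62)),ray(t,(540,162))]))
for z in (0,.2,.3,.37): print(z,atz(t,(435,195),z),atz(t,(535,165),z),atz(t,(460,390),z),atz(t,(433,370),z))
E
```

```text
(array([ 0.546, -0.431,  0.331]), [np.float64(0.004279127329062401), np.float64(0.004279127329062302)])
0 [ 0.501 -0.327  0.   ] [ 0.589 -0.6    0.   ] [-0.009 -0.395  0.   ] [ 0.04  -0.324  0.   ]
0.2 [ 0.485 -0.268  0.2  ] [ 0.558 -0.494  0.2  ] [ 0.063 -0.325  0.2  ] [ 0.104 -0.266  0.2  ]
0.3 [ 0.477 -0.239  0.3  ] [ 0.543 -0.441  0.3  ] [ 0.099 -0.29   0.3  ] [ 0.136 -0.237  0.3  ]
0.37 [ 0.471 -0.219  0.37 ] [ 0.532 -0.404  0.37 ] [ 0.125 -0.265  0.37 ] [ 0.159 -0.217  0.37 ]
```

View pics/scene0l.png

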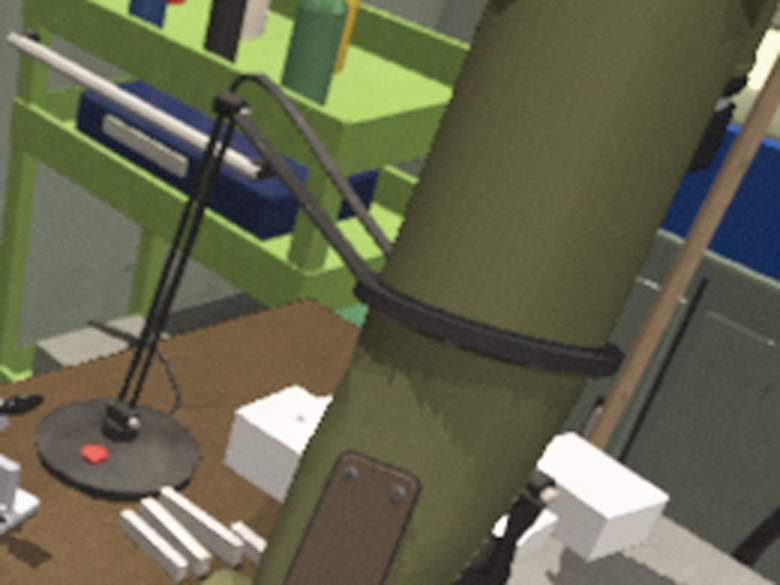

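View pics/top0l.png

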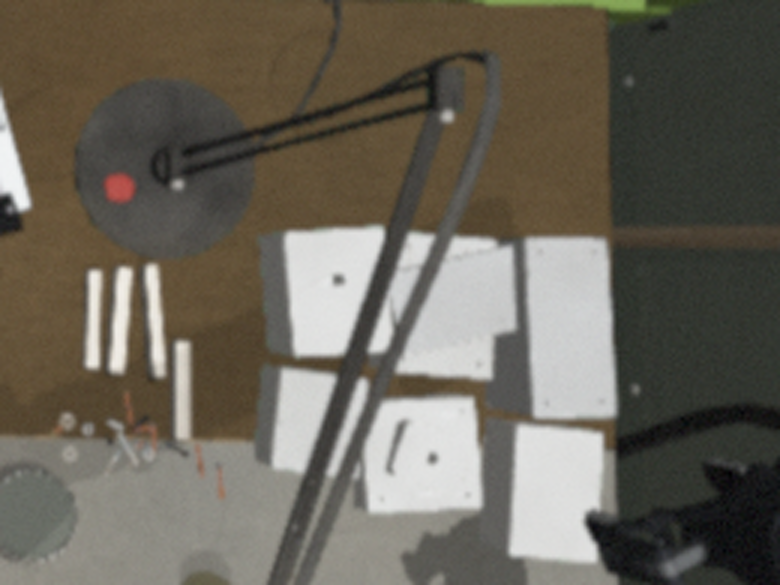

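step_arm --pt "0 0 -41" --pt "0 0 -82" --pt "0 0 -123" --pt "0 0 -164" --pt "0 0 -205" --pt "0 0 -245" --pt "33 -24 -245" --pt "66 -48 -245" --turn '[0,0,0,0,0,0,3,6.8]' --claw '[85,85,85,85,60,40,20,0]'

```text
time_s: 2.62
position: [0.2984, -0.5279, 0.6526]
tcp_rot: [3.104, 0.439, 0.003]
force: [1.3, -0.5, -0.3]
width: 0.446
```

step_arm --pt "29 -28 0" --pt "58 -56 0" --pt "87 -84 0" --pt "116 -112 0" --pt "145 -140 0" --pt "175 -168 0" --pt "205 -196 0" --pt "235 -225 0" --turn '[0,0,0,0,0,0,0,0]' --claw '[0,0,0,0,0,0,0,0]'

```text
time_s: 3.28
position: [0.4608, -0.2419, 0.6501]
tcp_rot: [3.108, 0.452, 0.001]
force: [1.5, -0.5, -0.1]
width: 0.003
```

step_arm --pt "25 -24 0" --pt "50 -48 0" --pt "75 -70 0" --pt "90 -85 30" --pt "100 -94 65" --pt "100 -94 106" --pt "100 -94 147" --pt "100 -94 180" --turn '[0,0,0,0,0,0,0,0]' --claw '[0,0,0,0,0,0,0,0]'

```text
time_s: 3.95
position: [0.5288, -0.1247, 0.4668]
tcp_rot: [-3.108, -0.454, 0.003]
force: [0.4, 0.0, 0.5]
width: 0.004
```

```bash
python3 - <<'E'
from h import *
np.set_printoptions(precision=4,suppress=True)
c=snap('wrist','w1')
o=readout.get_obs(); print(o['time_s'],o['position'],o['tcp_rot'],o['width'],o['force'])
for t in ['jig','fork_middle','leaf_tab','holder_in_jig']:
    r=place_of(t,'wrist'); print(t,[(np.round(x['location'],1),round(x['conf'],2)) for x in r[:2]])
E
```

```text
4.0 [ 0.5273 -0.1249  0.4599] [-3.1036 -0.4527  0.0192] 0.001209972740105298 [-2.9805  0.122  -5.5684]
jig [(array([325.8, 150.3]), 0.67), (array([205.4, 188.1]), 0.58)]
fork_middle [(array([310.2, 213.1]), 0.84)]
leaf_tab []
holder_in_jig [(array([322.2, 152.5]), 0.62)]
```

View pics/w1.png

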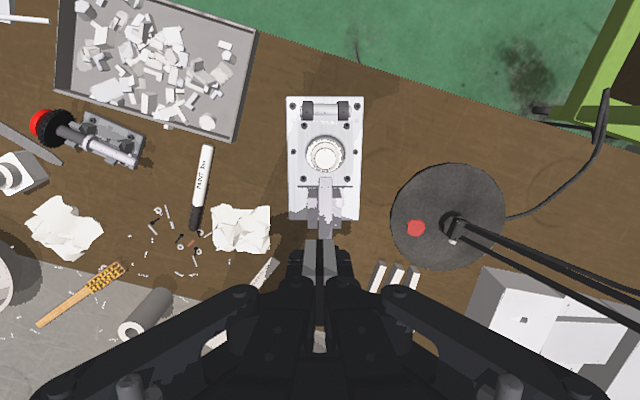

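```bash
python3 - <<'E'
from h import *
f=cv2.imread('pics/w1.png')[85:265,250:410]; cv2.imwrite('pics/w1z.png',cv2.resize(f,None,fx=3.3,fy=3.3,interpolation=cv2.INTER_CUBIC))
E
```

```text
(no output)
```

View pics/w1z.png

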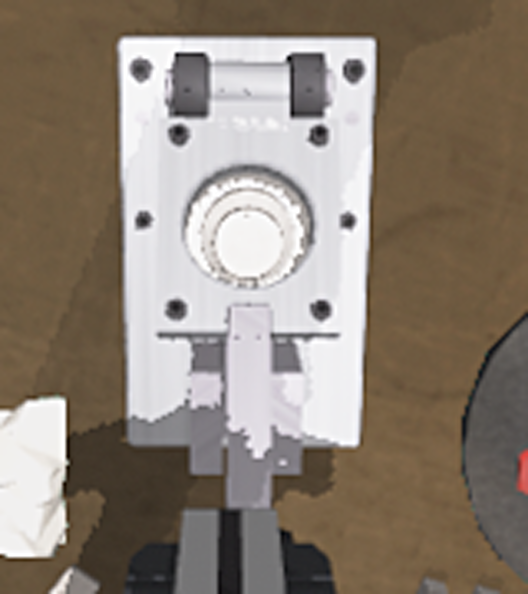

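```bash
cat >> h.py <<'E'
def z2(p,z,x0,y0): return (x0+(p[0]+.5)/z-.5, y0+(p[1]+.5)/z-.5)
E
python3 - <<'E'
from h import *
np.set_printoptions(precision=4,suppress=True)
c=pickle.load(open('pics/w1.pkl','rb'))
q=lambda p,z:atz(c,z2(p,3.3,250,85),z)
P=[q(p,.012) for p in [(119,38),(378,38),(360,446),(129,444)]]
for p in P: print(p)
print([np.linalg.norm(P[i]-P[i-1]) for i in range(4)])
ctr=np.mean(P,axis=0); y=(P[0]-P[3])+(P[1]-P[2]); y/=np.linalg.norm(y); x=np.array([y[1],-y[0],0])
print('ctr',ctr,'yaw',np.degrees(np.arctan2(y[1],y[0])))
J=lambda p:(np.dot(p-ctr,x)*1000,np.dot(p-ctr,y)*1000)
print('boss top',J(q((248,239),.048)),q((248,239),.048))
for p in [(190,472),(226,472),(300,472),(272,472)]: print('cheek near end',J(q(p,.061)))
for p in [(208,87),(300,87),(250,82)]: print('hinge',J(q(p,.058)))
for p in [(190,340),(225,340)]: print('far top?',J(q(p,.061)))
E
```

```text
[ 0.5943 -0.0611  0.012 ]
[ 0.6227 -0.1564  0.012 ]
[ 0.4627 -0.2028  0.012 ]
[ 0.4354 -0.1077  0.012 ]
[np.float64(0.16562046848385437), np.float64(0.09939449511241709), np.float64(0.16657143219015766), np.float64(0.0989399881849194)]
ctr [ 0.5288 -0.132   0.012 ] yaw 16.28102230279761
boss top (np.float64(-0.11722681659212342), np.float64(11.326801342574097)) [ 0.5396 -0.1287  0.048 ]
cheek near end (np.float64(-21.610979098346146), np.float64(-76.04741000864686))
cheek near end (np.float64(-7.867754839143756), np.float64(-75.98243612222876))
cheek near end (np.float64(20.38528818816511), np.float64(-75.84886411801781))
cheek near end (np.float64(9.694459867842358), np.float64(-75.89940718214154))
hinge (np.float64(-14.706457653734093), np.float64(65.7572338940919))
hinge (np.float64(17.173439932611043), np.float64(65.91969876471015))
hinge (np.float64(-0.17099265638367223), np.float64(67.5010442096825))
far top? (np.float64(-21.32748397516887), np.float64(-24.0141780532332))
far top? (np.float64(-8.454077810980005), np.float64(-23.951576309857597))
```

```bash
python3 - <<'E'
from h import *
np.set_printoptions(precision=4,suppress=True)
o=readout.get_obs(); print(o['time_s'],o['position'],o['tcp_rot'],o['force'])
E
```

```text
4.2 [ 0.53   -0.1253  0.4723] [3.1074 0.4521 0.0051] [ 1.1135 -0.097   0.9739]
```

step_arm --pt "-41 3 0" --pt "-80 5 10" --pt "-88 5.5 40" --pt "-88 5.5 75" --pt "-88 5.5 105" --pt "-88 5.5 122" --pt "-88 5.5 130" --pt "-88 5.5 130" --turn '[0,0,0,0,0,0,0,0]' --claw '[0,0,0,0,0,0,0,0]'

```text
time_s: 4.87
position: [0.4473, -0.1558, 0.3407]
tcp_rot: [3.108, 0.453, 0.002]
force: [-0.2, 0.1, 0.4]
width: -0.003
```

```bash
python3 - <<'E'
from h import *
np.set_printoptions(precision=4,suppress=True)
c=snap('scene','s2');c=snap('wrist','w2')
o=readout.get_obs(); print(o['time_s'],o['position'],o['tcp_rot'],o['force'])
f=cv2.imread('pics/s2.png')[110:230,300:460]; f=cv2.resize(f,None,fx=3.3,fy=3.3,interpolation=cv2.INTER_CUBIC)
cv2.imwrite('pics/s2z.png',f)
E
```

```text
4.9667 [ 0.4479 -0.1558  0.3422] [3.1068 0.4527 0.0055] [ 0.0508  0.5322 -0.1031]
```

View pics/s2z.png

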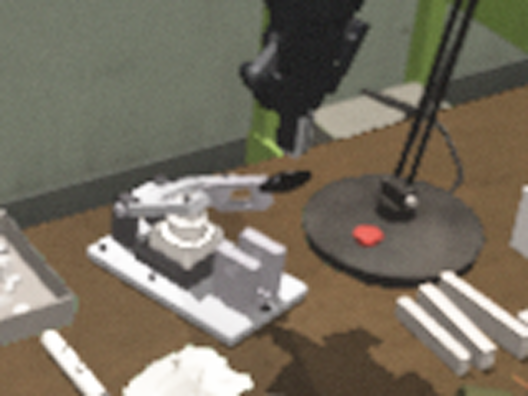

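View pics/w2.png

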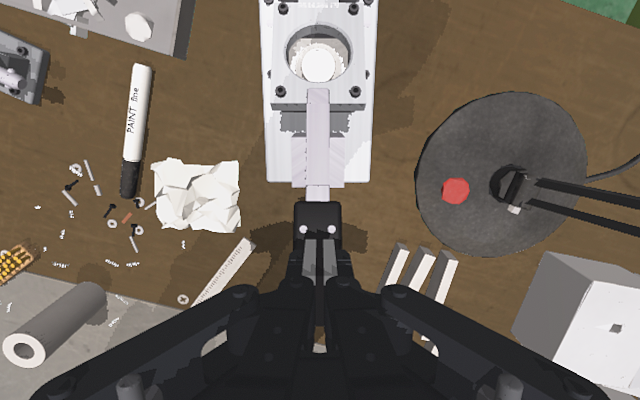

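step_arm --pt "-1 0 14" --pt "-2 0 20" --pt "-3 0 26" --pt "-4 0 32" --pt "-5 0 39" --pt "-8 0 46" --pt "-10 0 53" --pt "-12 0 58" --turn '[0,0,0,0,0,0,0,0]' --claw '[0,0,0,0,0,0,0,0]'

```text
time_s: 5.63
position: [0.4349, -0.1592, 0.2809]
tcp_rot: [3.109, 0.452, 0.0]
force: [0.4, 0.6, 1.8]
width: 0.002
```

step_arm --pt "-2 0 6" --pt "-4 0 12" --pt "-5 0 18" --pt "-7 0 24" --pt "-8 0 30" --pt "-9 0 34" --pt "-10 0 37" --pt "-10 0 39" --turn '[0,0,0,0,0,0,0,0]' --claw '[0,0,0,0,0,0,0,0]'

```text
time_s: 6.3
position: [0.4252, -0.1618, 0.2422]
tcp_rot: [-3.108, -0.453, 0.002]
force: [-0.7, 0.1, 2.0]
width: 0.001
```

step_arm --pt "0 0 1" --pt "0 0 2" --pt "0 0 3" --pt "0 0 4" --pt "0 0 4.5" --pt "0 0 5" --pt "0 0 5.5" --pt "0 0 5.5" --turn '[0,0,0,0,0,0,0,0]' --claw '[0,0,0,0,0,0,0,0]'

```text
time_s: 6.97
position: [0.4256, -0.1619, 0.2371]
tcp_rot: [3.109, 0.453, 0.0]
force: [-0.1, 0.6, 0.1]
width: 0.002
```

step_arm --pt "0 0 0.4" --pt "0 0 0.8" --pt "0 0 1.2" --pt "0 0 1.6" --pt "0 0 2.0" --pt "0 0 2.0" --pt "0 0 2.0" --pt "0 0 2.0" --turn '[0,0,0,0,0,0,0,0]' --claw '[0,0,0,0,0,0,0,0]'

```text
time_s: 7.63
position: [0.4257, -0.1619, 0.2363]
tcp_rot: [3.108, 0.452, -0.0]
force: [-3.2, 1.4, 10.3]
width: 0.001
```

step_arm --pt "0 0 -15" --pt "0 0 -50" --pt "20 0 -90" --pt "40 0 -125" --pt "60 -5 -150" --pt "80 -10 -160" --pt "80 -10 -160" --pt "80 -10 -160" --turn '[0,0,0,0,0,0,0,0]' --claw '[0,0,0,0,0,0,0,0]'

```text
time_s: 8.3
position: [0.5001, -0.1287, 0.3955]
tcp_rot: [3.108, 0.456, 0.002]
force: [0.4, 0.5, 0.0]
width: 0.002
```

```bash
python3 - <<'E'
from h import *
np.set_printoptions(precision=4,suppress=True)
c=snap('wrist','w3');c=snap('scene','s3')
o=readout.get_obs(); print(o['time_s'],o['position'],o['tcp_rot'],o['force'],o['joints'])
f=cv2.imread('pics/s3.png')[130:220,310:410]; f=cv2.resize(f,None,fx=6,fy=6,interpolation=cv2.INTER_CUBIC)
cv2.imwrite('pics/s3z.png',f)
f=cv2.imread('pics/w3.png')[70:270,230:400]; f=cv2.resize(f,None,fx=3,fy=3,interpolation=cv2.INTER_CUBIC)
cv2.imwrite('pics/w3z.png',f)
E
```

```text
8.4 [ 0.4986 -0.13    0.394 ] [-3.1085 -0.4517  0.0036] [-0.8465 -0.2233 -0.6535] [ 0.6291  0.0625 -0.4408  1.7819  0.028   1.3056 -1.1005]
```

View pics/s3z.png

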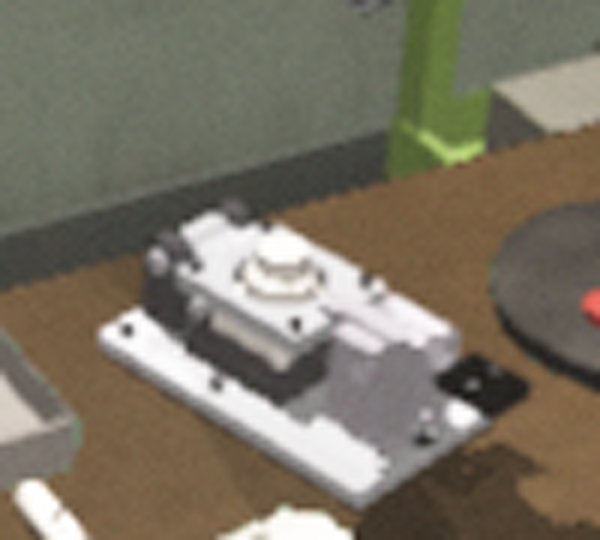

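View pics/w3z.png

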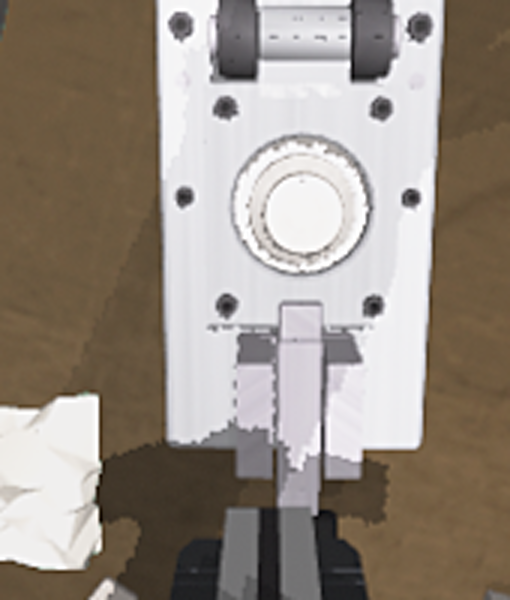

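```bash
python3 - <<'E'
from h import *
np.set_printoptions(precision=4,suppress=True)
c=pickle.load(open('pics/w3.pkl','rb'))
q=lambda p,z:atz(c,z2(p,3,230,70),z)
yaw=np.radians(16.4); y=np.array([np.cos(yaw),np.sin(yaw),0]); x=np.array([y[1],-y[0],0]); O=np.array([.540,-.1287,0])
J=lambda p:(np.dot(p-O,x)*1000,np.dot(p-O,y)*1000)
print('boss top',J(q((301,215),.048)))
for p in [(236,479),(272,479),(362,478)]: print('near end',J(q(p,.061)))
for p in [(236,364),(272,364),(330,364),(362,364)]: print('far end',J(q(p,.061)))
for p in [(166,443),(421,449)]: print('base near',J(q(p,.012)))
a=q((165,443),.012);b=q((160,20),.012);d=b-a;print(np.degrees(np.arctan2(d[1],d[0])))
a=q((421,449),.012);b=q((441,20),.012);d=b-a;print(np.degrees(np.arctan2(d[1],d[0])))
print(J(q((300,304),.060)), 'tongue sides',J(q((280,330),.060)),J(q((322,330),.060)))
for p in [(250,17),(373,17)]:print('hinge',J(q((p[0],38),.06)))
E
```

```text
boss top (np.float64(-0.4780124899949105), np.float64(-1.0905694126279906))
near end (np.float64(-21.8528534642578), np.float64(-88.82169452244379))
near end (np.float64(-9.591012392882549), np.float64(-88.77740330126619))
near end (np.float64(21.060031348678223), np.float64(-88.3015314405883))
far end (np.float64(-21.644469262446744), np.float64(-48.28496241411952))
far end (np.float64(-9.808711483587306), np.float64(-48.23929341017129))
far end (np.float64(9.263592574542065), np.float64(-48.16570174450813))
far end (np.float64(19.788136374947076), np.float64(-48.125092140851656))
base near (np.float64(-50.7460869748673), np.float64(-93.46200592053398))
base near (np.float64(49.09922342920443), np.float64(-95.58628897162738))
15.556766842654358
16.685603195767285
(np.float64(-0.8374746374108356), np.float64(-28.352898840569228)) tongue sides (np.float64(-7.251434498214089), np.float64(-37.007744637984786)) (np.float64(6.463967163755122), np.float64(-36.95386812039955))
hinge (np.float64(-16.95214462491641), np.float64(52.77174596882293))
hinge (np.float64(19.98908739589818), np.float64(52.936963071087604))
```

step_arm --pt "2 -36 -10" --pt "4 -72 -25" --pt "7 -108 -40" --pt "9 -144 -40" --pt "11 -180 -40" --pt "13 -216 -40" --pt "16 -252 -40" --pt "18 -287 -40" --turn '[3.5,7,10.5,14,17.5,21,24.5,28.5]' --claw '[0,0,0,0,45,45,45,45]'

```text
time_s: 9.07
position: [0.4336, 0.1513, 0.434]
tcp_rot: [3.122, -0.334, -0.002]
force: [0.9, 0.6, 0.3]
width: 0.526
```

```bash
python3 - <<'E'
from h import *
np.set_printoptions(precision=4,suppress=True)
capture('wrist')
c=snap('wrist','w4')
o=readout.get_obs(); print(o['time_s'],o['position'],o['tcp_rot'],o['force'],o['width'])
for t in ['pin','pin_nose','pin_grip','pin_rest','marker_pen','holder_next','holder_tall']:
    r=place_of(t,'wrist'); print(t,[(np.round(x['location'],1),round(x['conf'],2),atz(c,x['location'],.042)) for x in r[:2]])
E
```

```text
9.1667 [0.4323 0.1558 0.4345] [-3.125   0.3157  0.002 ] [-0.5573  0.0722 -0.1461] 0.5254754819876842
pin [(array([320.5, 134.5]), 0.87, array([0.469 , 0.1501, 0.042 ]))]
pin_nose [(array([370.4, 126. ]), 0.6, array([0.4667, 0.0941, 0.042 ]))]
pin_grip [(array([280.8, 136.4]), 0.88, array([0.4761, 0.194 , 0.042 ]))]
pin_rest [(array([320.1, 130. ]), 0.65, array([0.4739, 0.1495, 0.042 ]))]
marker_pen [(array([426.8, 130.9]), 0.96, array([0.4484, 0.0336, 0.042 ]))]
holder_next [(array([245.6, 201.1]), 0.8, array([0.4113, 0.253 , 0.042 ]))]
holder_tall [(array([192.6, 213.1]), 0.89, array([0.4099, 0.3192, 0.042 ])), (array([561.9,   8.1]), 0.34, array([ 0.5413, -0.113 ,  0.042 ]))]
```

View pics/w4.png

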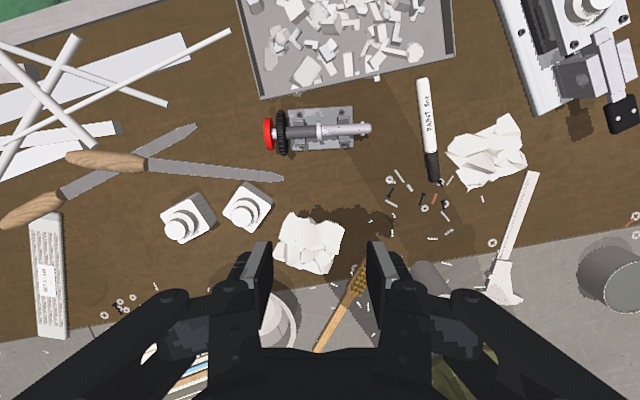

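```bash
python3 - <<'E'
from h import *
f=cv2.imread('pics/w4.png')[95:165,250:385]; cv2.imwrite('pics/w4z.png',cv2.resize(f,None,fx=5.5,fy=5.5,interpolation=cv2.INTER_CUBIC))
E
```

```text
(no output)
```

View pics/w4z.png

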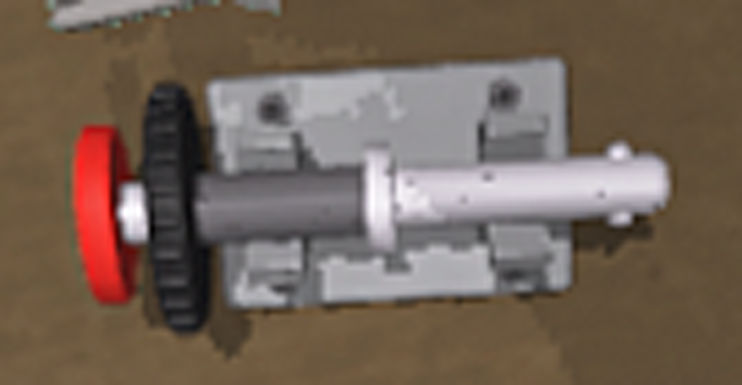

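```bash
python3 - <<'E'
from h import *
np.set_printoptions(precision=4,suppress=True)
c=pickle.load(open('pics/w4.pkl','rb'))
q=lambda p,z=.042:atz(c,z2(p,5.5,250,95),z)
n=q((668,183)); P={'collar':q((390,196)),'flangeF':q((205,207)),'neck':q((280,203)),'shank':q((560,189)),'button':q((80,215))}
for k,v in P.items(): d=n-v; print(k,v,np.linalg.norm(d)*1000,np.degrees(np.arctan2(d[1],d[0])))
print(n)
o=readout.get_obs(); print(o['time_s'],o['position'],o['tcp_rot'],2*np.degrees(np.arctan2(o['tcp_rot'][1],o['tcp_rot'][0])))
E
```

```text
collar [0.4736 0.1491 0.042 ] 56.15491053309596 -99.29764000801691
flangeF [0.4792 0.1863 0.042 ] 93.69909935749568 -99.01241816053401
neck [0.4768 0.1712 0.042 ] 78.4675635394168 -99.02869159191918
shank [0.4679 0.1153 0.042 ] 21.789972776687144 -98.80330275662548
button [0.4829 0.2115 0.042 ] 119.15795759990667 -98.86704117984603
[0.4645 0.0937 0.042 ]
9.5167 [0.4352 0.1491 0.4348] [ 3.1238 -0.3311 -0.0012] -12.099366186549453
```

```bash
python3 - <<'E'
from h import *
np.set_printoptions(precision=4,suppress=True)
c=snap('wrist','w5')
f=cv2.imread('pics/w5.png')[90:160,250:385]; cv2.imwrite('pics/w5z.png',cv2.resize(f,None,fx=5.5,fy=5.5,interpolation=cv2.INTER_CUBIC))
o=readout.get_obs(); print(o['time_s'],o['position'],o['tcp_rot'])
for k in ('w4','w5'):
    c=pickle.load(open(f'pics/{k}.pkl','rb'));Rw=cv2.Rodrigues(np.array(c['rvec']))[0]; print(-Rw.T@c['tvec'], np.degrees(np.arctan2(Rw[0,1],Rw[0,0])))
E
```

```text
9.5667 [0.4352 0.1494 0.4349] [ 3.124  -0.3304 -0.0008]
[0.501  0.1444 0.4042] -101.92951542546665
[0.505  0.1343 0.4046] -102.14135870750822
```

View pics/w5z.png

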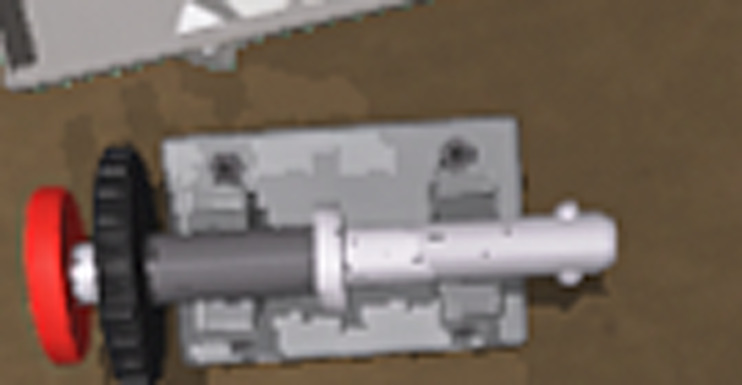

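```bash
python3 - <<'E'
from h import *
np.set_printoptions(precision=4,suppress=True)
c=pickle.load(open('pics/w5.pkl','rb'))
q=lambda p,z=.042:atz(c,z2(p,5.5,250,90),z)
n=q((616,241)); P={'collarF':q((341,256)),'flangeF':q((155,268)),'neck':q((225,264)),'shank':q((500,248)),'button':q((30,275))}
for k,v in P.items(): d=n-v; print(k,v,np.linalg.norm(d)*1000,np.degrees(np.arctan2(d[1],d[0])))
print(n)
d=n-P['flangeF'];d/=np.linalg.norm(d); a=np.mean([n]+list(P.values()),axis=0)
print('grip est from nose', n-d*.102,'from collar',P['collarF']-d*.047,'from flange',P['flangeF']-d*.008,'button',P['button']+d*.014)
E
```

```text
collarF [0.4735 0.1492 0.042 ] 55.93551015275016 -99.07239521227976
flangeF [0.4792 0.1867 0.042 ] 93.9373104875998 -98.8454822713374
neck [0.4769 0.1726 0.042 ] 79.62854906576166 -98.83108871530473
shank [0.4683 0.1172 0.042 ] 23.570774270447405 -98.74528888640945
button [0.4832 0.212  0.042 ] 119.52600884094609 -98.87638224028159
[0.4647 0.0939 0.042 ]
grip est from nose [0.4804 0.1947 0.042 ] from collar [0.4808 0.1956 0.042 ] from flange [0.4804 0.1947 0.042 ] button [0.481  0.1982 0.042 ]
```

step_arm --pt "20 -30 0" --pt "34.5 -56 10" --pt "34.5 -56 50" --pt "34.5 -56 90" --pt "34.5 -56 125" --pt "34.5 -56 150" --pt "34.5 -56 160" --pt "34.5 -56 160" --turn '[-1.5,-3.2,-3.2,-3.2,-3.2,-3.2,-3.2,-3.2]' --claw '[38,38,38,38,38,38,38,38]'

```text
time_s: 10.23
position: [0.4795, 0.1973, 0.2727]
tcp_rot: [3.131, -0.24, -0.008]
force: [-0.6, -0.0, 0.7]
width: 0.444
```

```bash
python3 - <<'E'
from h import *
np.set_printoptions(precision=4,suppress=True)
c=snap('wrist','w6');snap('scene','s6')
o=readout.get_obs(); print(o['time_s'],o['position'],o['tcp_rot'],o['width']*85.4,2*np.degrees(np.arctan2(o['tcp_rot'][1],o['tcp_rot'][0])))
f=cv2.imread('pics/s6.png')[160:280,200:360]; f=cv2.resize(f,None,fx=4,fy=4,interpolation=cv2.INTER_CUBIC)
cv2.imwrite('pics/s6z.png',f)
E
```

```text
10.3333 [0.4808 0.1984 0.2762] [-3.1317  0.2401 -0.0016] 37.99189732900625 351.2323962264893
```

View pics/w6.png

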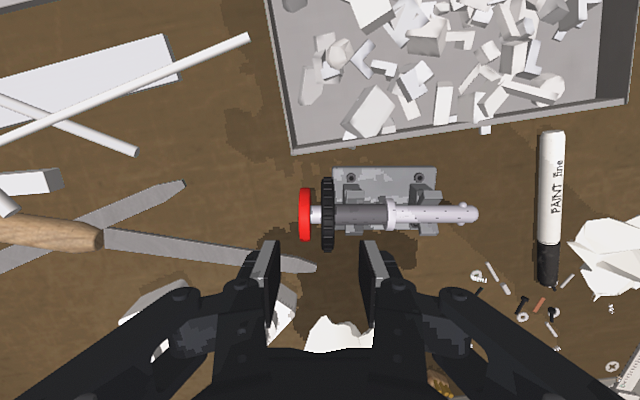

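View pics/s6z.png

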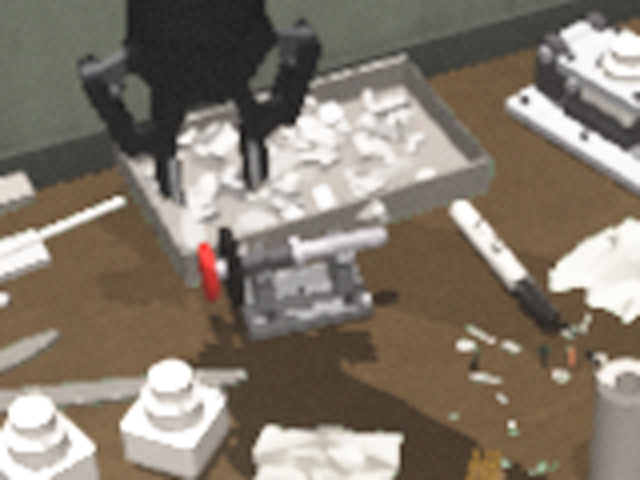

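step_arm --pt "0 0 15" --pt "0 0 28" --pt "0 0 38" --pt "0 0 44" --pt "0 0 48" --pt "0 0 50" --pt "0 0 52" --pt "0 0 52" --turn '[0,0,0,0,0,0,0,0]' --claw '[38,38,38,38,38,38,38,38]'

```text
time_s: 11.0
position: [0.4802, 0.1984, 0.2231]
tcp_rot: [3.132, -0.239, -0.0]
force: [0.8, -0.8, -0.3]
width: 0.449
```

```bash
python3 - <<'E'
from h import *
np.set_printoptions(precision=4,suppress=True)
c=snap('wrist','w7');snap('scene','s7')
o=readout.get_obs(); print(o['time_s'],o['position'],o['tcp_rot'],o['force'])
a=cv2.imread('pics/s7.png')[170:260,210:330]; a=cv2.resize(a,(600,450),interpolation=cv2.INTER_CUBIC)
cv2.imwrite('pics/s7z.png',a)
a=cv2.imread('pics/w7.png')[150:300,220:450]; a=cv2.resize(a,None,fx=3,fy=3,interpolation=cv2.INTER_CUBIC)
cv2.imwrite('pics/w7z.png',a)
E
```

```text
11.1 [0.4803 0.1985 0.2235] [-3.1324  0.2391 -0.0008] [ 0.1664 -0.1652 -0.0666]
```

View pics/w7z.png

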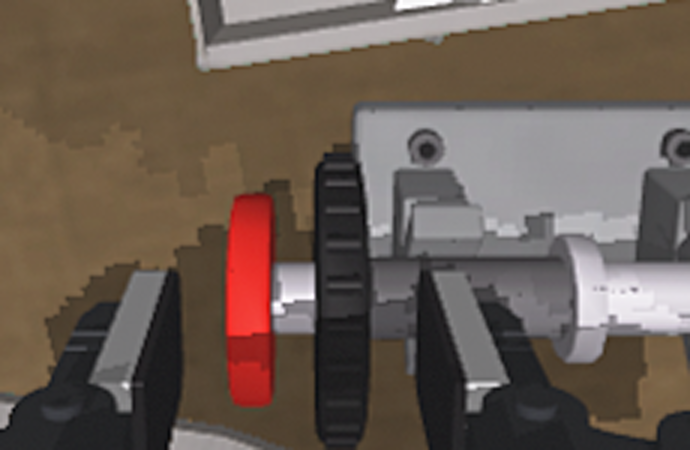

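View pics/s7z.png

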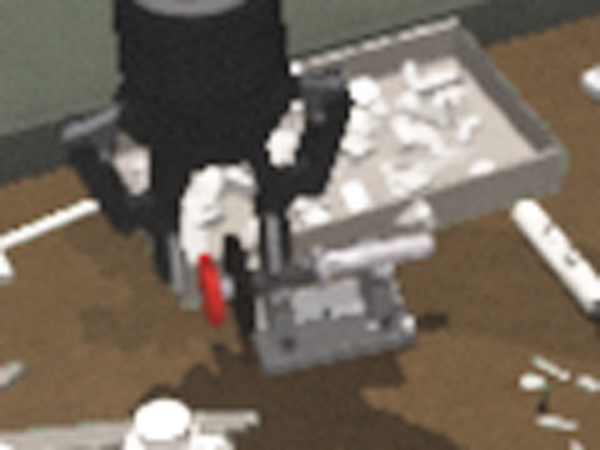

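step_arm --pt "0 0 0" --pt "0 0 0" --pt "0 0 0" --pt "0 0 0" --pt "0 0 0" --pt "0 0 0" --pt "0 0 0" --pt "0 0 0" --turn '[0,0,0,0,0,0,0,0]' --claw '[32,28,24,21,18,15,12,10]'

```text
time_s: 11.77
position: [0.4803, 0.198, 0.2232]
tcp_rot: [3.132, -0.24, 0.0]
force: [-0.1, -2.1, 3.9]
width: 0.162
```

```bash
python3 - <<'E'
from h import *
np.set_printoptions(precision=4,suppress=True)
c=snap('wrist','w8')
o=readout.get_obs(); print(o['time_s'],o['position'],o['tcp_rot'],o['force'],o['width']*85.4)
a=cv2.imread('pics/w8.png')[150:300,220:450]; a=cv2.resize(a,None,fx=3,fy=3,interpolation=cv2.INTER_CUBIC)
cv2.imwrite('pics/w8z.png',a)
E
```

```text
11.8167 [0.4803 0.198  0.2232] [ 3.1316 -0.2395  0.0001] [-1.0117 -3.2794  2.0525] 14.01728124468268
```

View pics/w8z.png

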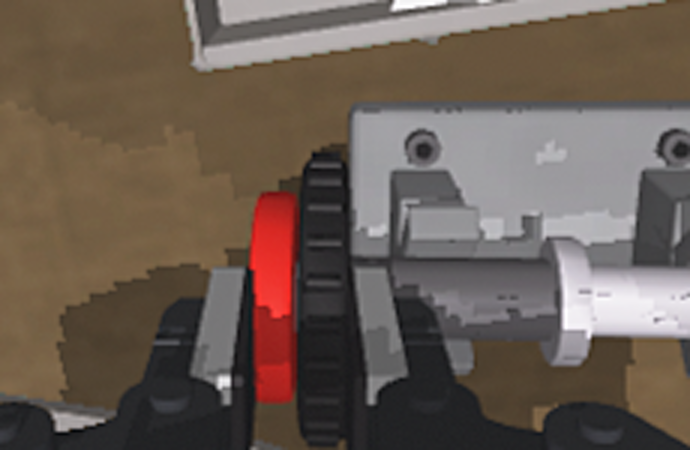

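step_arm --pt "0 0 -5" --pt "0 0 -12" --pt "0 0 -22" --pt "0 0 -35" --pt "0 0 -48" --pt "0 0 -60" --pt "0 0 -60" --pt "0 0 -60" --turn '[0,0,0,0,0,0,0,0]' --claw '[10,10,10,10,10,10,10,10]'

```text
time_s: 12.48
position: [0.4805, 0.1985, 0.2844]
tcp_rot: [-3.132, 0.24, -0.004]
force: [0.9, 0.6, -3.1]
width: 0.158
```

```bash
python3 - <<'E'
from h import *
np.set_printoptions(precision=4,suppress=True)
c=snap('wrist','w9');c=snap('scene','s9');snap('top','t9')
o=readout.get_obs(); print(o['time_s'],o['position'],o['tcp_rot'],o['force'],o['width']*85.4)
a=cv2.imread('pics/s9.png')[150:250,210:350]; a=cv2.resize(a,None,fx=5,fy=5,interpolation=cv2.INTER_CUBIC)
cv2.imwrite('pics/s9z.png',a)
E
```

```text
12.6333 [0.4798 0.1981 0.2826] [ 3.1319 -0.2395 -0.0017] [-0.0072  0.2294 -2.09  ] 14.140600171837619
```

View pics/w9.png

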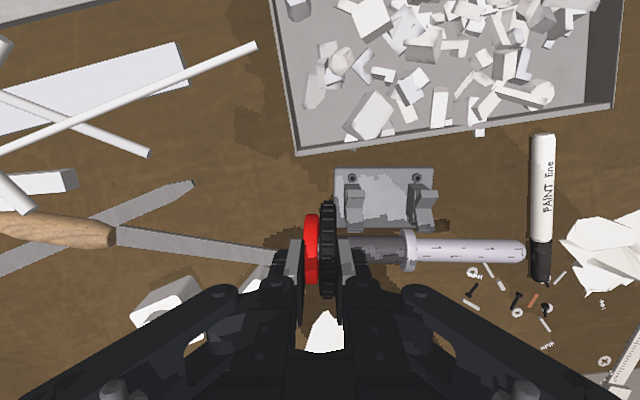

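View pics/s9z.png

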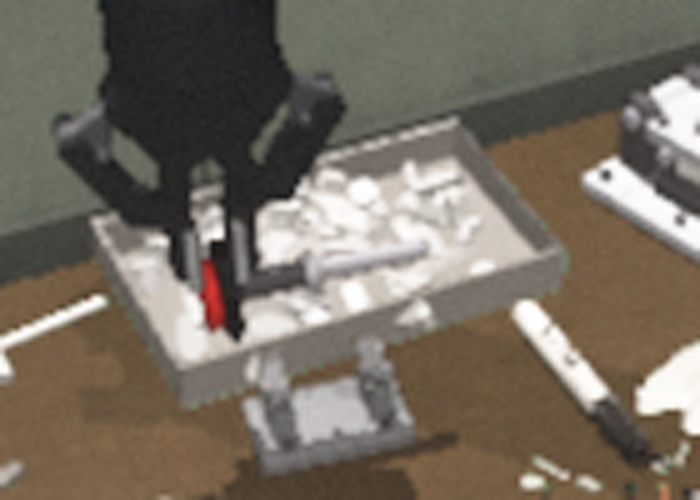

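```bash
python3 - <<'E'
from h import *
a=cv2.imread('pics/w9.png')[200:300,380:540]; cv2.imwrite('pics/w9z.png',cv2.resize(a,None,fx=5,fy=5,interpolation=cv2.INTER_CUBIC))
a=cv2.imread('pics/s9.png')[180:230,240:310]; cv2.imwrite('pics/s9y.png',cv2.resize(a,None,fx=10,fy=10,interpolation=cv2.INTER_CUBIC))
a=cv2.imread('pics/t9.png')[170:230,220:310]; cv2.imwrite('pics/t9z.png',cv2.resize(a,None,fx=8,fy=8,interpolation=cv2.INTER_CUBIC))
E
```

```text
(no output)
```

View pics/w9z.png

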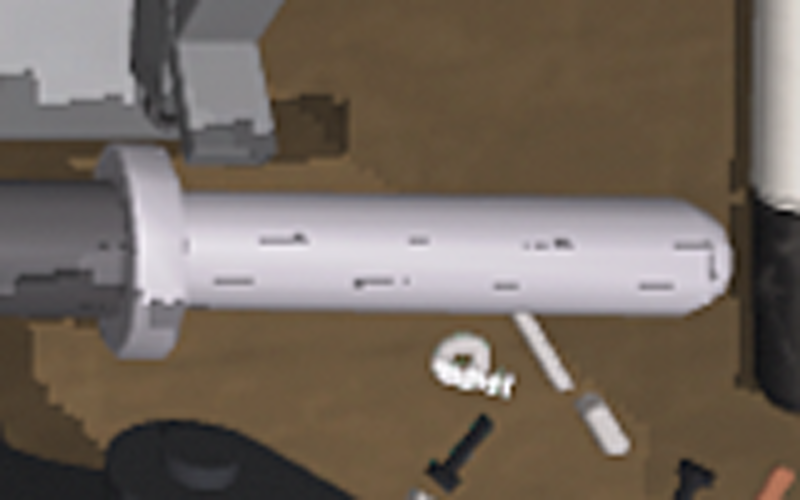

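View pics/s9y.png

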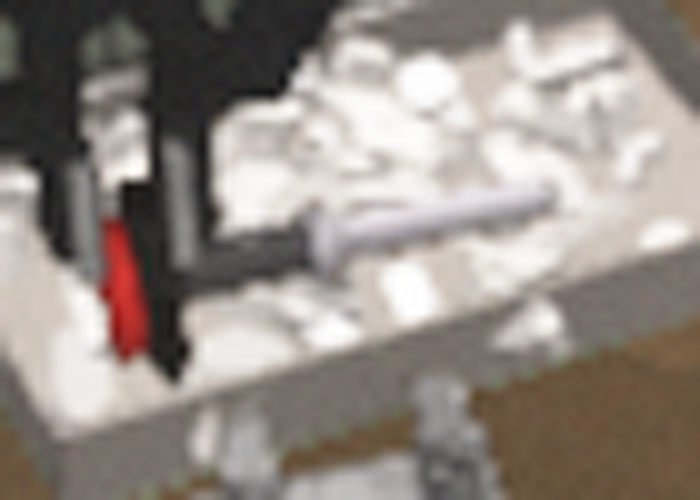

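View pics/t9z.png

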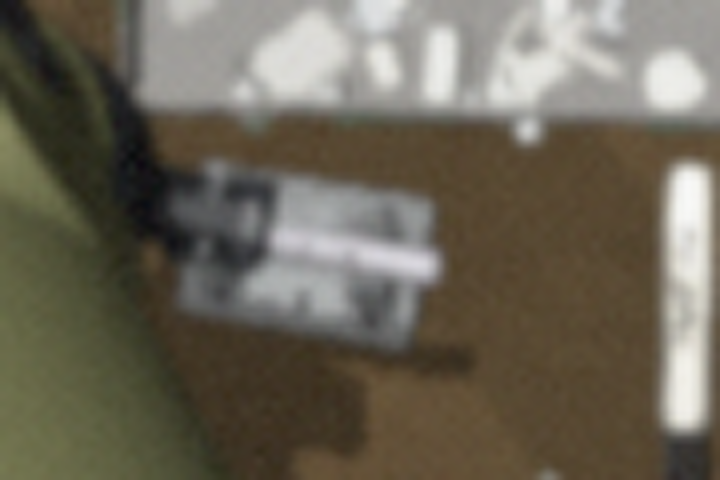

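```bash
python3 - <<'E'
from h import *
np.set_printoptions(precision=4,suppress=True)
w=pickle.load(open('pics/w9.pkl','rb'));s=pickle.load(open('pics/s9.pkl','rb'));t=pickle.load(open('pics/t9.pkl','rb'))
W={'nose':(732,260),'coll':(180,250)};S={'nose':(556,197),'coll':(335,240)}
# two-view
out={}
for k in W:
    X,e=tri([ray(w,z2(W[k],5,380,200)),ray(s,z2(S[k],10,240,180))]); out[k]=X; print(k,X,e)
d=out['nose']-out['coll']; print(np.linalg.norm(d),np.degrees(np.arctan2(d[2],np.hypot(d[0],d[1]))),np.degrees(np.arctan2(d[1],d[0])))
# predicted scene line for level pin through wrist pixels
for z in (.098,.1,.102,.104):
    a=atz(w,z2(W['coll'],5,380,200),z);b=atz(w,z2(W['nose'],5,380,200),z); print(z,np.linalg.norm(a-b)*1000, np.degrees(np.arctan2(*(b-a)[[1,0]])),a,b)
o=readout.get_obs(); R=cv2.Rodrigues(o['tcp_rot'])[0]
for k in out: print(k,'tool',R.T@(out[k]-o['position'])*1000)
E
```

```text
nose [0.4642 0.0956 0.1048] [np.float64(0.0013936879990162033), np.float64(0.001393687999016195)]
coll [0.4733 0.1501 0.1037] [np.float64(0.0005547226786144764), np.float64(0.000554722678614508)]
0.055272280517056176 1.1441575762371738 -99.3978479043909
0.098 59.32345390438797 -99.94544850731862 [0.4701 0.1481 0.098 ] [0.4599 0.0897 0.098 ]
0.1 58.565395279484946 -99.94544850731864 [0.4712 0.1486 0.1   ] [0.4611 0.0909 0.1   ]
0.102 57.807336654581924 -99.9454485073186 [0.4722 0.1491 0.102 ] [0.4622 0.0922 0.102 ]
0.104 57.04927802967891 -99.94544850731857 [0.4732 0.1496 0.104 ] [0.4634 0.0934 0.104 ]
nose tool [  0.343  103.5698 177.7958]
coll tool [  0.9745  48.3114 178.8621]
```

step_arm --pt "-1 20 0" --pt "-3 50 0" --pt "-5 82 0" --pt "-7 114 0" --pt "-9 146 0" --pt "-11 178 0" --pt "-13 205 0" --pt "-13.5 217.5 0" --turn '[-3,-6.5,-10,-13.5,-17,-20.5,-24,-26]' --claw '[10,10,10,10,10,10,10,10]'

```text
time_s: 13.3
position: [0.4323, -0.0183, 0.2823]
tcp_rot: [3.105, 0.469, -0.004]
force: [-0.9, 0.2, -2.1]
width: 0.159
```

step_arm --pt "0 0 8" --pt "0 0 18" --pt "0 0 28" --pt "0 0 36" --pt "0 0 40" --pt "0 0 40" --pt "0 0 40" --pt "0 0 40" --turn '[0,0,0,0,0,0,0,0]' --claw '[10,10,10,10,10,10,10,10]'

```text
time_s: 13.97
position: [0.4341, -0.0142, 0.2434]
tcp_rot: [-3.106, -0.473, -0.001]
force: [-0.1, -0.5, -0.8]
width: 0.163
```

```bash
python3 - <<'E'
from h import *
np.set_printoptions(precision=4,suppress=True)
c=snap('wrist','w10');c=snap('scene','s10')
o=readout.get_obs(); print(o['time_s'],o['position'],o['tcp_rot'],2*np.degrees(np.arctan2(o['tcp_rot'][1],o['tcp_rot'][0])),o['force'],o['ft_torque'],o['width']*85.4)
a=cv2.imread('pics/s10.png')[130:230,280:420]; a=cv2.resize(a,None,fx=5,fy=5,interpolation=cv2.INTER_CUBIC)
cv2.imwrite('pics/s10z.png',a)
E
```

```text
14.0667 [ 0.4341 -0.0144  0.2436] [3.1055 0.4719 0.0014] 17.28172364652755 [ 0.2506 -0.9922 -1.3486] [ 0.0708 -0.0318  0.0303] 13.941656075875235
```

View pics/w10.png

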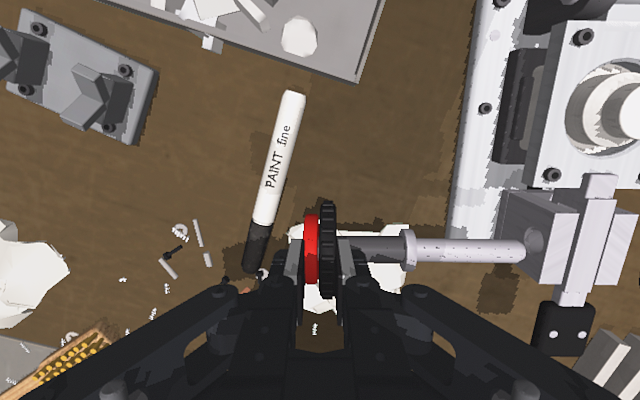

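View pics/s10z.png

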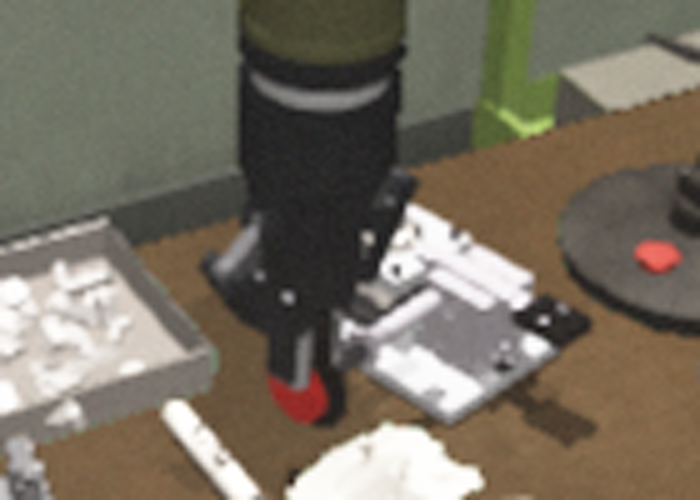

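```bash
python3 - <<'E'
from h import *
a=cv2.imread('pics/w10.png')[180:310,490:640]; cv2.imwrite('pics/w10z.png',cv2.resize(a,None,fx=4.6,fy=4.6,interpolation=cv2.INTER_CUBIC))
E
```

```text
(no output)
```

View pics/w10z.png

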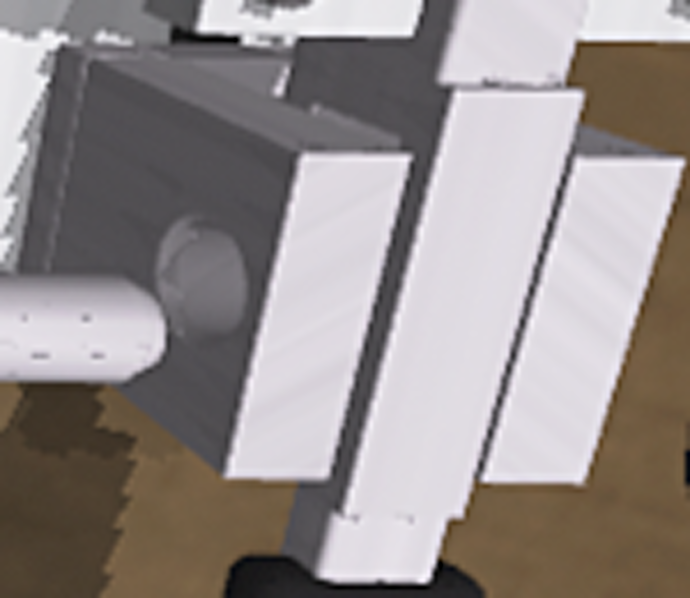

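```bash
python3 - <<'E'
from h import *
np.set_printoptions(precision=4,suppress=True)
c=pickle.load(open('pics/w10.pkl','rb'))
q=lambda p,z:atz(c,z2(p,4.6,490,180),z)
a=q((303,152),.061);b=q((228,478),.061);a2=q((411,152),.061);b2=q((331,479),.061)
for u,v in((a,b),(a2,b2)): d=u-v;print('edge',np.linalg.norm(d)*1000,np.degrees(np.arctan2(d[1],d[0])),(u+v)/2)
e=q((585,155),.061);f=q((685,157),.061);g=q((585,484),.061);print('far cheek edge',np.linalg.norm(f-g)*1000,np.degrees(np.arctan2(*(f-g)[[1,0]])),(f+g)/2)
h=q((202,276),.050);print('hole',h)
n=q((165,330),.0625);print('nose',n)
m=q((0,329),.0625);print('shank dir',np.degrees(np.arctan2(*(n-m)[[1,0]])))
o=readout.get_obs(); R=cv2.Rodrigues(o['tcp_rot'])[0]
print('tool: hole',R.T@(h-o['position'])*1000,'edge mid',R.T@((a+b)/2-o['position'])*1000,'nose',R.T@(n-o['position'])*1000, 'farmid',R.T@((f+g)/2-o['position'])*1000)
E
```

```text
edge 40.37177023626633 16.666227635290923 [ 0.4685 -0.1279  0.061 ]
edge 40.507504050657325 17.05615112722229 [ 0.4719 -0.1394  0.061 ]
far cheek edge 40.60568503678855 16.74973234577895 [ 0.4803 -0.1684  0.061 ]
hole [ 0.469  -0.1277  0.05  ]
nose [ 0.4644 -0.1165  0.0625]
shank dir -73.15780765409181
tool: hole [ -0.4273 118.437  193.7044] edge mid [ -1.0642 118.5222 182.7039] nose [ -1.5026 106.404  181.1968] farmid [ -1.7959 160.6408 182.7268]
```

step_arm --pt "0.7 0 3" --pt "0.7 0 7" --pt "0.7 0 10" --pt "0.7 0 12" --pt "0.7 0 12.5" --pt "0.7 0 12.5" --pt "0.7 0 12.5" --pt "0.7 0 12.5" --turn '[0,0,0,0,0,0,0,0]' --claw '[10,10,10,10,10,10,10,10]'

```text
time_s: 14.73
position: [0.4345, -0.0144, 0.2308]
tcp_rot: [3.106, 0.472, 0.0]
force: [0.3, 0.5, -0.5]
width: 0.161
```

```bash
python3 - <<'E'
from h import *
np.set_printoptions(precision=4,suppress=True)
c=snap('wrist','w11')
o=readout.get_obs(); print(o['time_s'],o['position'],2*np.degrees(np.arctan2(o['tcp_rot'][1],o['tcp_rot'][0])),o['force'],o['ft_torque'],o['width']*85.4)
a=cv2.imread('pics/w11.png')[180:310,490:640]; cv2.imwrite('pics/w11z.png',cv2.resize(a,None,fx=4.6,fy=4.6,interpolation=cv2.INTER_CUBIC))
E
```

```text
14.7833 [ 0.4345 -0.0143  0.2308] 17.265855493954206 [-0.302   0.9815 -2.1087] [0.0147 0.0244 0.0152] 14.101236237154254
```

View pics/w11z.png

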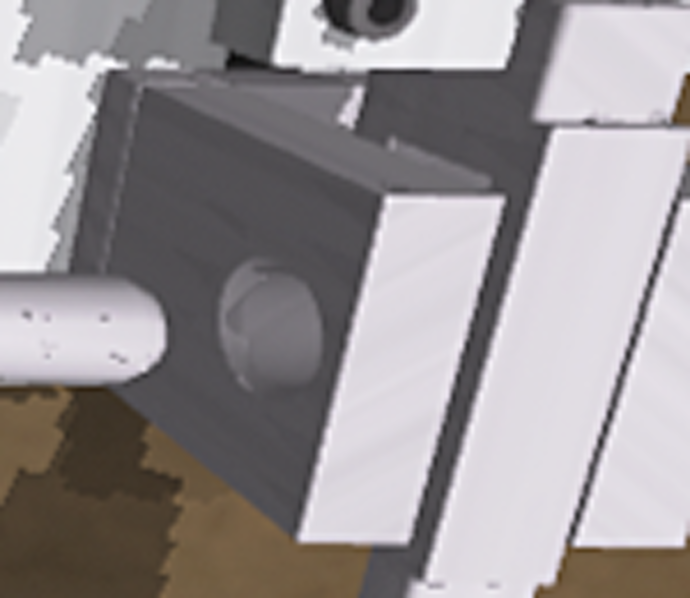

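step_arm --pt "0.2 2 0" --pt "0.3 5 0" --pt "0.3 7 0" --pt "0.3 9 0" --pt "0.3 10.5 0" --pt "0.3 12 0" --pt "0.3 13 0" --pt "0.3 14 0" --turn '[0,0,0,0,0,0,0,0]' --claw '[10,10,10,10,10,10,10,10]'

```text
time_s: 15.45
position: [0.4389, -0.0278, 0.2307]
tcp_rot: [3.106, 0.471, -0.0]
force: [-0.1, -0.7, -2.1]
width: 0.161
```

step_arm --pt "0 0.6 0" --pt "0 1.2 0" --pt "0 1.8 0" --pt "0 2.4 0" --pt "0 3 0" --pt "0 3.6 0" --pt "0 4.2 0" --pt "0 4.8 0" --turn '[0,0,0,0,0,0,0,0]' --claw '[10,10,10,10,10,10,10,10]'

```text
time_s: 16.12
position: [0.44, -0.032, 0.2305]
tcp_rot: [-3.105, -0.472, 0.001]
force: [-0.5, 2.4, -3.1]
width: 0.162
```

```bash
python3 - <<'E'
from h import *
np.set_printoptions(precision=4,suppress=True)
c=snap('wrist','w12')
o=readout.get_obs(); print(o['time_s'],o['position'],2*np.degrees(np.arctan2(o['tcp_rot'][1],o['tcp_rot'][0])),o['force'],o['ft_torque'],o['width']*85.4)
a=cv2.imread('pics/w12.png')[180:310,490:640]; cv2.imwrite('pics/w12z.png',cv2.resize(a,None,fx=4.6,fy=4.6,interpolation=cv2.INTER_CUBIC))
E
```

```text
16.1667 [ 0.4401 -0.0321  0.2305] -342.7430223332045 [-1.2659 -0.2211 -2.0867] [ 0.364   0.2485 -0.0732] 14.095432564024557
```

View pics/w12z.png

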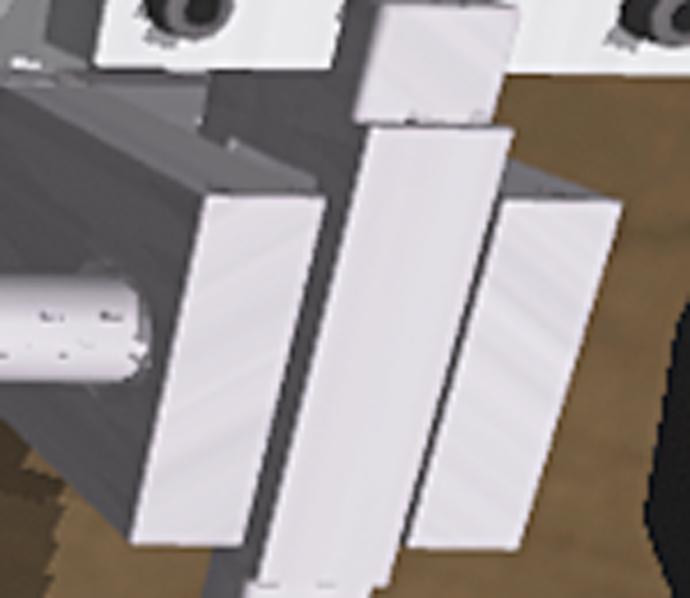

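step_arm --pt "0.1 1 -0.1" --pt "0.1 2 -0.2" --pt "0.1 3 -0.2" --pt "0.1 4 -0.2" --pt "0.1 5 -0.2" --pt "0.1 6 -0.2" --pt "0.1 7 -0.2" --pt "0.1 8 -0.2" --turn '[0,0,0,0,0,0,0,0]' --claw '[10,10,10,10,10,10,10,10]'

```text
time_s: 16.83
position: [0.4426, -0.0399, 0.2308]
tcp_rot: [-3.106, -0.471, 0.001]
force: [-2.9, 1.8, -3.8]
width: 0.162
```

```bash
cat > r.py <<'E'
from h import *
np.set_printoptions(precision=4,suppress=True)
o=readout.get_obs(); R=cv2.Rodrigues(o['tcp_rot'])[0]
print(o['time_s'],o['position'],2*np.degrees(np.arctan2(o['tcp_rot'][1],o['tcp_rot'][0])),'F tool',R.T@o['force'],'M tool',R.T@o['ft_torque'],o['width']*85.4)
E
python3 r.py
```

```text
16.8333 [ 0.4426 -0.0399  0.2308] -342.74261787753153 F tool [-2.2538 -2.5425  3.8368] M tool [ 0.6312 -0.3921  0.1195] 13.806235235657505
```

step_arm --pt "-0.3 1 0.2" --pt "-0.3 2 0.2" --pt "-0.3 3 0.2" --pt "-0.3 4 0.2" --pt "-0.3 5 0.2" --pt "-0.3 6 0.2" --pt "-0.3 7 0.2" --pt "-0.3 8 0.2" --turn '[0,0,0,0,0,0,0,0]' --claw '[10,10,10,10,10,10,10,10]'

```text
time_s: 17.5
position: [0.4449, -0.0477, 0.2307]
tcp_rot: [3.106, 0.471, -0.0]
force: [-2.8, 1.2, -2.6]
width: 0.162
```

```bash
python3 r.py
```

```text
17.5 [ 0.4449 -0.0477  0.2307] 17.261461138484876 F tool [-2.3266 -2.0245  2.5617] M tool [ 0.5627 -0.3854  0.1407] 13.842952830085334
```

step_arm --pt "-0.2 1 0" --pt "-0.2 2 0" --pt "-0.2 3 0" --pt "-0.2 4 0" --pt "-0.2 5 0" --pt "-0.2 6 0" --pt "-0.2 7 0" --pt "-0.2 8 0" --turn '[0,0,0,0,0,0,0,0]' --claw '[10,10,10,10,10,10,10,10]'

```text
time_s: 18.17
position: [0.4471, -0.0554, 0.2307]
tcp_rot: [3.106, 0.472, 0.0]
force: [-1.0, 0.7, -2.9]
width: 0.163
```

```bash
python3 r.py
```

```text
18.1667 [ 0.4471 -0.0554  0.2307] 17.271664556642623 F tool [-0.7747 -0.9989  2.8704] M tool [ 0.5196 -0.3214  0.1338] 13.935413379035476
```

step_arm --pt "0 0.7 0" --pt "0 1.4 0" --pt "0 2.1 0" --pt "0 2.8 0" --pt "0 3.5 0" --pt "0 4.2 0" --pt "0 4.9 0" --pt "0 5.6 0" --turn '[0,0,0,0,0,0,0,0]' --claw '[10,10,10,10,10,10,10,10]'

```text
time_s: 18.83
position: [0.4487, -0.0606, 0.2307]
tcp_rot: [3.106, 0.472, -0.0]
force: [-1.9, 1.4, -2.8]
width: 0.162
```

```bash
python3 r.py
```

```text
18.8333 [ 0.4487 -0.0606  0.2307] 17.265106611266294 F tool [-1.4476 -1.8824  2.7845] M tool [ 0.5585 -0.3954  0.1549] 13.844586491702469
```

step_arm --pt "-0.1 1 0" --pt "-0.1 2 0" --pt "-0.1 3 0" --pt "-0.1 4 0" --pt "-0.1 5 0" --pt "-0.1 6 0" --pt "-0.1 7 0" --pt "-0.1 8 0" --turn '[0,0,0,0,0,0,0,0]' --claw '[10,10,10,10,10,10,10,10]'

```text
time_s: 19.5
position: [0.451, -0.0684, 0.2307]
tcp_rot: [3.106, 0.471, -0.0]
force: [-1.8, 2.0, -4.5]
width: 0.16
```

```bash
python3 r.py
```

```text
19.5 [ 0.451  -0.0684  0.2307] 17.2580191746074 F tool [-1.1497 -2.4568  4.5062] M tool [ 0.6519 -0.4449  0.1661] 13.669950235952575
```

step_arm --pt "-0.1 1 0.2" --pt "-0.1 2 0.2" --pt "-0.1 3 0.2" --pt "-0.1 4 0.2" --pt "-0.1 5 0.2" --pt "-0.1 6 0.2" --pt "-0.1 7 0.2" --pt "-0.1 8 0.2" --turn '[0,0,0,0,0,0,0,0]' --claw '[10,10,10,10,10,10,10,10]'

```text
time_s: 20.17
position: [0.4533, -0.0761, 0.2305]
tcp_rot: [3.106, 0.472, -0.0]
force: [-2.6, 1.6, -2.7]
width: 0.164
```

```bash
python3 r.py; python3 - <<'E'
from h import *
c=snap('wrist','w13')
a=cv2.imread('pics/w13.png')[170:310,300:500]; cv2.imwrite('pics/w13z.png',cv2.resize(a,None,fx=3.5,fy=3.5,interpolation=cv2.INTER_CUBIC))
E
```

```text
20.1667 [ 0.4533 -0.0761  0.2305] 17.265688009189667 F tool [-2.0646 -2.2724  2.7133] M tool [ 0.5292 -0.4276  0.2117] 13.964251076621647
```

View pics/w13z.png

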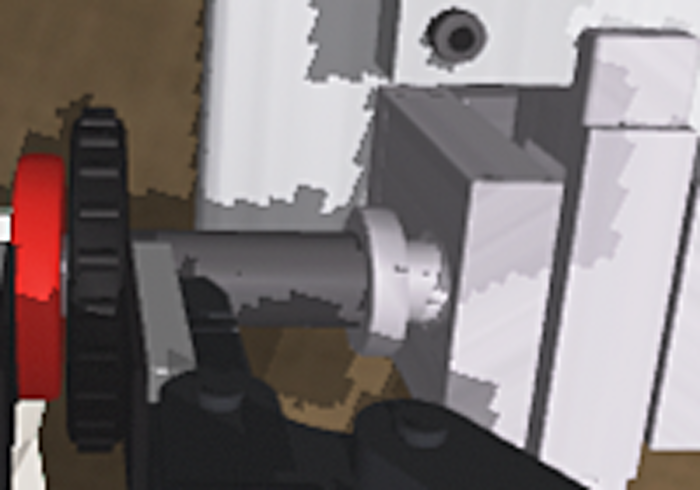

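step_arm --pt "-0.2 0.7 0" --pt "-0.2 1.4 0" --pt "-0.2 2.1 0" --pt "-0.2 2.8 0" --pt "-0.2 3.5 0" --pt "-0.2 4 0" --pt "-0.2 4.5 0" --pt "-0.2 5 0" --turn '[0,0,0,0,0,0,0,0]' --claw '[10,10,10,10,10,10,10,10]'

```text
time_s: 20.88
position: [0.4546, -0.0808, 0.2305]
tcp_rot: [3.106, 0.472, 0.0]
force: [-2.5, 0.8, -2.7]
width: 0.161
```

```bash
python3 r.py
```

```text
20.8833 [ 0.4546 -0.0808  0.2305] 17.269066374809437 F tool [-2.1469 -1.4706  2.6654] M tool [ 0.5217 -0.4277  0.1391] 13.718236784715765
```

step_arm --pt "-0.1 0.3 0" --pt "-0.1 0.6 0" --pt "-0.1 0.9 0" --pt "-0.1 1.2 0" --pt "-0.1 1.5 0" --pt "-0.1 1.8 0" --pt "-0.1 2.1 0" --pt "-0.1 2.3 0" --turn '[0,0,0,0,0,0,0,0]' --claw '[10,10,10,10,10,10,10,10]'

```text
time_s: 21.55
position: [0.455, -0.082, 0.2305]
tcp_rot: [-3.104, -0.472, 0.001]
force: [-3.5, 5.5, -0.3]
width: 0.162
```

```bash
python3 r.py; python3 - <<'E'
from h import *
c=snap('wrist','w14')
a=cv2.imread('pics/w14.png')[170:310,300:500]; cv2.imwrite('pics/w14z.png',cv2.resize(a,None,fx=3.5,fy=3.5,interpolation=cv2.INTER_CUBIC))
E
```

```text
21.55 [ 0.455  -0.082   0.2305] -342.70066517134916 F tool [-1.696  -6.284   0.3607] M tool [ 1.4269 -0.3415  0.1232] 13.826311441810835
```

View pics/w14z.png

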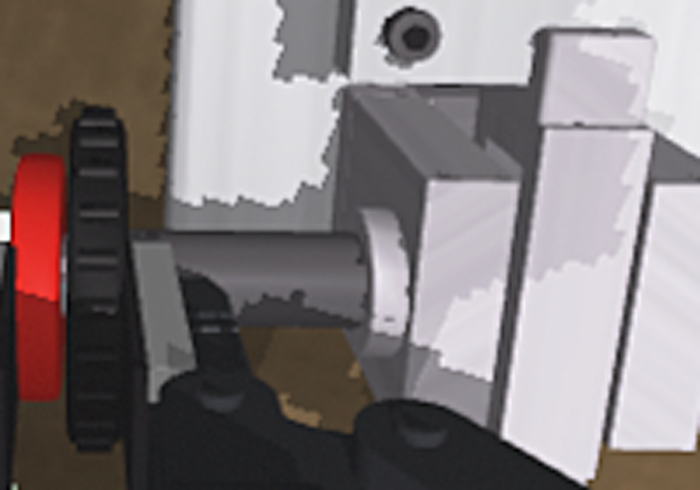

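step_arm --pt "0 0.3 0" --pt "0 0.6 0" --pt "0 0.6 0" --pt "0 0.6 0" --pt "0 0.6 0" --pt "0 0.6 0" --pt "0 0.6 0" --pt "0 0.6 0" --turn '[0,0,0,0,0,0,0,0]' --claw '[10,10,10,10,10,10,10,10]'

```text
time_s: 22.27
position: [0.4551, -0.0822, 0.2305]
tcp_rot: [-3.104, -0.473, 0.002]
force: [-4.6, 6.3, 0.2]
width: 0.159
```

```bash
python3 r.py
```

```text
22.2667 [ 0.4551 -0.0822  0.2305] -342.68578685157036 F tool [-2.5091 -7.3647 -0.1871] M tool [ 1.6498 -0.4689  0.1907] 13.613421496356505
```

step_arm --pt "0 0 0" --pt "0 0 0" --pt "0 0 0" --pt "0 0 0" --pt "0 0 0" --pt "0 0 0" --pt "0 0 0" --pt "0 0 0" --turn '[0,0,0,0,0,0,0,0]' --claw '[14,17,20,23,26,30,34,38]'

```text
time_s: 22.93
position: [0.4562, -0.0843, 0.2312]
tcp_rot: [3.104, 0.471, 0.004]
force: [0.5, -0.2, -0.5]
width: 0.442
```

```bash
python3 r.py; python3 - <<'E'
from h import *
c=snap('wrist','w15')
a=cv2.imread('pics/w15.png')[150:310,260:500]; cv2.imwrite('pics/w15z.png',cv2.resize(a,None,fx=3,fy=3,interpolation=cv2.INTER_CUBIC))
E
```

```text
22.9333 [ 0.4562 -0.0843  0.2312] 17.27601805290602 F tool [0.4093 0.3136 0.4724] M tool [0.0426 0.0441 0.0125] 37.7071070570342
```

View pics/w15z.png

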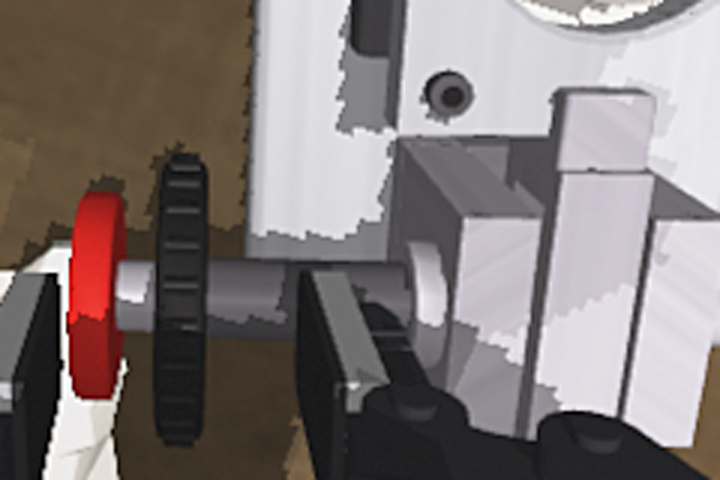

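step_arm --pt "0 -1 -8" --pt "0 -1 -20" --pt "0 -1 -40" --pt "0 -1 -75" --pt "0 -1 -110" --pt "0 -1 -145" --pt "0 -1 -165" --pt "0 -1 -170" --turn '[0,0,0,0,0,0,0,0]' --claw '[38,38,38,38,38,38,38,38]'

```text
time_s: 23.65
position: [0.4562, -0.0828, 0.4057]
tcp_rot: [3.101, 0.47, 0.012]
force: [1.0, 0.9, 0.6]
width: 0.445
```

```bash
python3 r.py; python3 - <<'E'
from h import *
c=snap('wrist','w16'); c=snap('scene','s16'); snap('top','t16')
a=cv2.imread('pics/w16.png')[80:300,270:500]; cv2.imwrite('pics/w16z.png',cv2.resize(a,None,fx=2.7,fy=2.7,interpolation=cv2.INTER_CUBIC))
a=cv2.imread('pics/s16.png')[130:230,280:420]; cv2.imwrite('pics/s16z.png',cv2.resize(a,None,fx=5,fy=5,interpolation=cv2.INTER_CUBIC))
E
```

```text
23.65 [ 0.4562 -0.0828  0.4057] 17.24282809086535 F tool [ 1.2586 -0.5714 -0.6347] M tool [ 0.026   0.0349 -0.0213] 38.03644088674021
```

View pics/w16z.png

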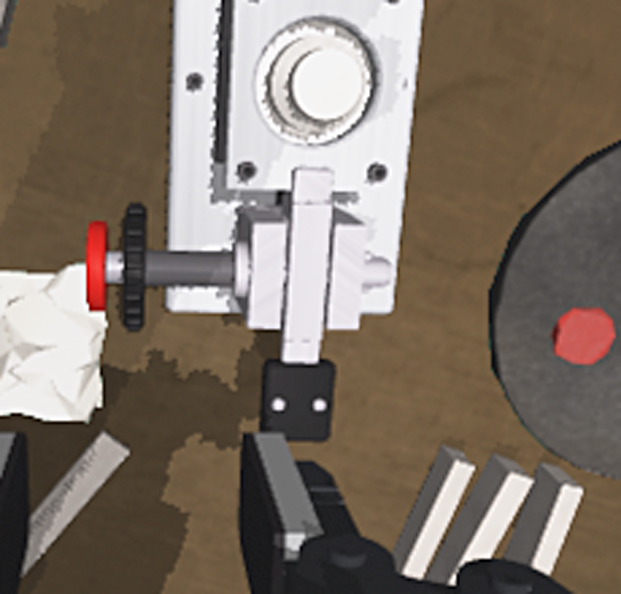

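View pics/s16z.png

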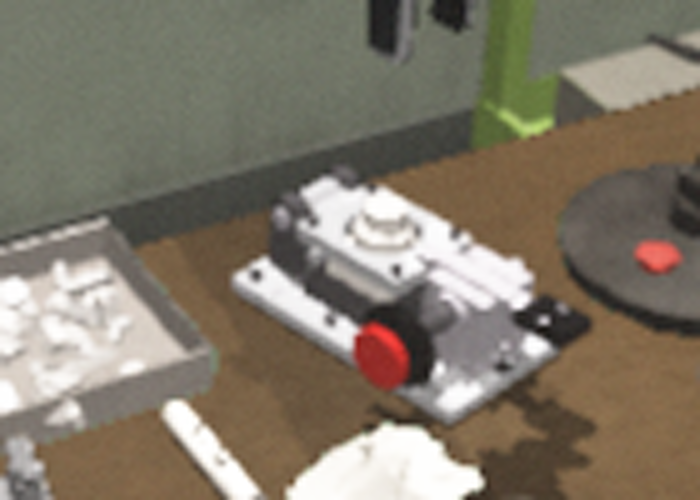

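```bash
python3 - <<'E'
from h import *
a=cv2.imread('pics/w16.png')[150:215,340:430]; cv2.imwrite('pics/w16y.png',cv2.resize(a,None,fx=8,fy=8,interpolation=cv2.INTER_CUBIC))
E
```

```text
(no output)
```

View pics/w16y.png

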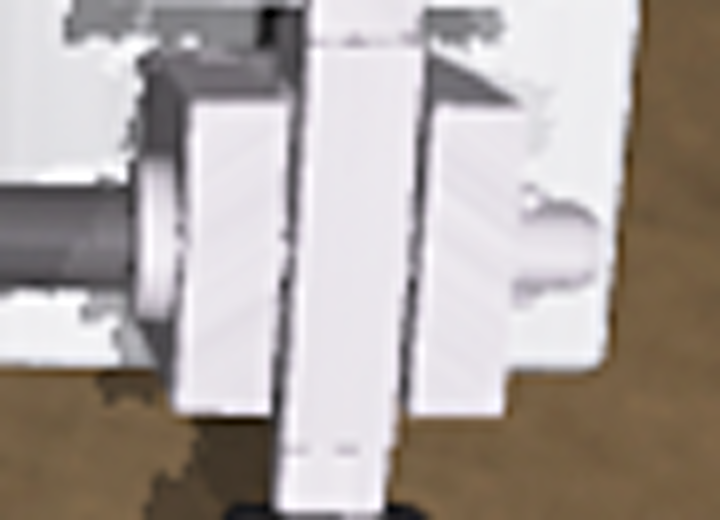

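Collar against the near cheek at column ~180. The balls show at (528,200) and (522,292), just behind the far cheek. The leaf is closed, so I'm handing in.

```bash
python3 r.py; python3 -c "
from plant import arm
print(arm.close_job())"
```

```text
23.8 [ 0.4549 -0.0828  0.4005] 17.2462127459401 F tool [ 0.4346 -0.2384  0.1571] M tool [-0.0004  0.0154  0.0335] 38.183531302072694
the job is handed in; nothing more can be done
None
```

The job is done and handed in at about 24 s. The leaf is closed over the holder and locked with the ball-lock pin.

- **Leaf:** I pressed the tab down along its arc until it reached the stop. The force reading at the stop was about 10 N.
- **Pin:** I squeezed the button in and lifted the pin straight off the rest. I found the fork hole by eye in the wrist camera; it lay within about 1 mm of nominal. I slid the pin in by feel at roughly 1–3 N, with a reading of about 8 N against the cheek when the collar seated.
- **Last checks:** After I let go, the pictures show:
  - the collar against the near cheek;
  - the button back out, by about the full 22 mm width;
  - both balls showing just behind the far cheek;
  - the leaf down and the holder in its nest.

  The arm was well clear and the force readings were near zero.
- **Disagreements:** None of the checks failed. Two estimates of the hole centre differed by about 0.6 mm, and the pin sat about 0.4–1° off the tool axis in the grip. I corrected both as the pin went in.
- **Not checked closely:** Force was only read at the end of each move, not throughout. I did not measure the other items on the bench again after the job.

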